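# Fit the spindle clip on the cake turntable

### The job

Fit the cake turntable's spring clip: pick up the red-handled pliers, take the clip by squeezing its two yellow tabs between the jaws so that its ring spreads (the gripper's fingers must not touch the clip), and slide it gently down over the bare steel spindle to the dark groove. Finish there still holding the pliers squeezed, with the clip spread open, flat, level with the groove and centred around the spindle without leaning on it, so that I can check it before it is let snap shut. Leave the other things on the bench where they are.

Things in the scene. Friction and masses are not known exactly. Their poses are not given: they have to be found in the camera images.
- pliers_grip (a point): where to grip the red-handled pliers: midway between the handles, 40 mm behind the pivot, 9 mm above their underside (they lie flat). x points towards the jaws, z up. The handles bow outwards: let go, they are 58 mm over their outsides here and to the rear, sprung open with about 8 N; squeezed fully on the clip, 38 mm, which takes about 16 N. A light squeeze carries the pliers with the jaws still open
- pliers: the whole pliers; origin at the pivot bolt, on the underside, axes as pliers_grip. The handles are upright red bars 9 mm thick, 17 mm tall, 21 to 80 mm behind the pivot. About 120 g, balancing about 25 mm behind the pivot
- pliers_jaws (a point): midway between the jaws, where the clip's tabs are to be taken: 95 mm ahead of pliers_grip along its x; same height and axes. The jaws are upright flat bars 12 mm tall (3 to 15 mm above the pliers' underside), ending 3 to 6 mm beyond this point. Let go, they are 36 mm apart inside; squeezing the handles closes them, to 7 mm at 0.256 rad of pliers_left, where they are parallel
- pliers_left (a joint): how far each handle of the pliers is squeezed: 0 = sprung fully open, about 0.256 rad = squeezed fully on the clip, jaws 7 mm apart. Both handles move alike; 0.1 rad brings each handle in by 4 mm at the grip and each jaw by 5.5 mm
- clip_centre (a point): middle of the spring clip's ring, 7 mm above its underside (it lies flat on the white board). x points away from the tabs, towards the coil; z up. The ring is 4 mm round steel wire, at this height; its coil, 12 mm wide, 14 mm tall, is centred 27 mm along +x. Inside, the ring is 27 mm across y when let go, 35 mm fully spread, always about 40 mm along x
- clip_tabs (a point): midway between the clip's yellow tabs: 37 mm from clip_centre along its -x; same height and axes. Each tab is an upright plate 14 mm long (to 5 mm further out), 3 mm thick, 14 mm tall. Let go, they are 26 mm apart over their outsides; squeezing them together (about 5 N) spreads the ring, until they stop almost touching, 7 mm over their outsides
- clip_left (a joint): how far each arm of the clip is spread: 0 = let go, 0.15 rad = fully spread, its stop. The ring passes over the spindle from about 0.07; both arms move alike
- clip: the whole spring clip, about 40 g; origin at its underside, 7 mm below clip_centre, same axes
- spindle_groove (a point): on the axis of the turntable's upright steel spindle, at mid-height of its dark groove, 125 mm above the bench. The spindle is 30 mm thick and starts 85 mm above the bench; the groove is 12 mm wide, 26 mm thick at its root; the spindle's top narrows from 30 to 17 mm between 154 and 166 mm above the bench
- turntable: the turntable's green cast foot with its spindle, fixed: 160 mm wide at the bench, 60 mm wide or less from 31 mm up; origin under its middle on the bench
- board: a white board 140 (x) by 180 (y) by 20 mm, fixed, on which the clip lies with its tabs 0 to 15 mm inside the edge facing the robot; origin under its middle
- bearing: a steel ball-bearing ring, 62 mm across, 31 mm bore, 16 mm high, lying flat on the bench; origin under its middle
- cup_a: a white china cup, 76 mm across, 62 mm high, with a handle, standing on the bench; origin under its middle
- cup_b: a second such white china cup; origin under its middle
- grease: a white jar with a blue cap, 60 mm across, 70 mm high, standing on the bench; origin under its middle
- palette_knife: a long palette knife with a dark wooden handle, lying on the bench; origin under its middle
- screwdriver: a screwdriver with a black handle, lying on the bench; origin under its middle

How it is judged:
On the way, in this order (a step that is already met when the one before it is completed fails the run):
1. the clip is spread in the jaws of the held pliers, and lifted off the board (contact force between the fingers and pliers above 2 N and contact force between pliers and clip above 2 N and value of joint clip_left above 0.09 rad and contact force between clip and board below 0.1 N and height (world z) of clip_centre above 0.04 m), for 0.2 s.
2. the spread clip is over the top of the spindle (contact force between the fingers and pliers above 2 N and contact force between pliers and clip above 2 N and value of joint clip_left above 0.09 rad and horizontal distance between clip_centre and spindle_groove below 0.008 m and z of clip_centre in the frame of spindle_groove above 0.02 m), for 0.05 s.
At the end, for the whole second after the job is handed in: The clip surrounds the spindle, its middle within 5 mm of the axis and 4 mm of the groove's mid-height, tilted under 0.15 rad, each arm spread over 0.09 rad, still, held by the pliers' jaws, and the pliers by the gripper (each over 2 N), clip and pliers under 2 N on the turntable (contact force between the fingers and pliers above 2 N and contact force between pliers and clip above 2 N and value of joint clip_left above 0.09 rad and horizontal distance between clip_centre and spindle_groove below 0.005 m and z of clip_centre in the frame of spindle_groove between -0.004 and 0.004 m and angle between clip_centre's own z axis and vertical below 0.15 rad and contact force between each of clip, pliers and turntable below 2 N and linear speed of clip below 0.02 m/s); the arm keeps its last pose, push and grip.
It fails at once if the clip is touched by the gripper's fingers (contact force between the fingers and clip above 1 N).
It fails at once if the clip is forced against the spindle (over 25 N) (contact force between clip and turntable above 25 N).
It fails at once if another thing on the bench is moved by over 20 mm (distance of any of bearing, cup_a, cup_b, grease, palette_knife, screwdriver from where it was at the start of the episode above 0.02 m).
It also fails if it takes over 61 s, if anything falls off the work surface, if the arm or the gripper's body presses on something with over 40 N, if the wrist force passes 120 N, or if a joint passes its speed limit or range.

### The arm

A 6-joint arm with a two-finger parallel gripper is mounted at the origin on the work surface. World frame = base frame: x ahead of the robot, y to its left, z up, the work surface at z = 0. Lengths are in m, angles in rad, forces in N, time in s.
With the tool pointing down it reaches from about 0.3 to 0.875 m from the base axis. Payload 6.4 kg.
Tool frame: the origin (TCP) lies midway between the tips of the shut fingers; the grasp point (between the pads) lies 19 mm behind it; x points along the fingers, y is the direction in which the jaws open and shut, and the axes are right-handed (so a half turn about x gives the same grasp; the last joint's range is limited). The gripper opens to 85 mm and grips with 20 to 120 N. Pads are 22 mm wide; open, the fingers measure 114 mm over their backs; the gripper's body (76 mm by 85 mm) begins 54 mm behind the grasp point. The pads swing forward as they close: fully open they stand 13 mm farther back than shut.
Start: joints at [0.924, 0.181, 1.607, -0, 1.354, -0.206], TCP at [0.245, 0.52, 0.231] pointing down, gripper open.
Joint ranges: [-2.99, 2.99], [-0.89, 2.07], [0.3, 2.58], [-1.14, 4.28], [0, 2.63], [-3.12, 3.12]. Speed limits (rad/s): [2.57, 2.57, 3.01, 3.14, 3.14, 3.14].

### API

Orientations are given as a unit quaternion [w, x, y, z].
In Python, from bench import ctrl gives the robot as it stands.
- The arm moves only by the tool step_arm, never from a script. Its argument "motion" is a list of rows, each a list of 7 numbers: the shift along the tool's x, y, z in mm, then the turn, a rotation vector about the tool's x, y, z in degrees, then the closure in counts, from 0 (fully open) to 255 (shut). In form: [[tx, ty, tz, rx, ry, rz, hand], ...]. A call has 1 to 10 rows; each row is the pose to reach, as a shift and turn from the pose commanded when the call began, along the tool's axes at that moment; what a row does not reach only later rows make up. A row lasts 1/8 s, in which the tool goes at most 62.5 mm and 10.7 degrees, less where a joint would pass 70% of its speed; a pose out of reach is approached as far as the arm can. A call with a gripper value outside its range is refused whole. The fingers move at their own pace and stop on an object; the grip force is fixed at half the most. Time passes only in rows, so rows that repeat a pose let the fingers close. It gives the time, the measured TCP pose, the force and the opening at its end, in the units of the state.
- ctrl.get_obs(): the state, without advancing time (a new reading comes with each control period).
- ctrl.camera(name): name is "scene" or "top"; returns (picture, depth): 400x640x3 uint8, red, green, blue; 400x640 float32, m along the optical axis (not along the pixel's ray), 0 where there is no reading.
- ctrl.camera_info(name): a dict with "fx", "fy", "cx", "cy" (pixels), "dist_coeffs" ([k1, k2, p1, p2, k3] as OpenCV has them; the pictures are not rectified), "T" (4x4, takes a point from camera to world coordinates). Camera axes: x right, y down, z forward; pixel columns grow to the right and rows downward; lengths in m; the calibration is good to about 2 mm. A picture is of the moment at which its call begins. camera_info takes no time and is no camera call.
- ctrl.hand_in(): hands the job in, once; it reports no verdict.
The state is a dict: "time_s": time; "q": joint angles; "dq": joint speeds; "joint_efforts": joint torques, N m; "eef_pos": TCP position; "eef_rot": TCP orientation; "wrist_force": force on the tool from outside, world axes, zero at the start; "torque": the same for the moment, N m; "opening": opening from 0.0 (shut) to 1.0 (fully open).
Only numpy, scipy, OpenCV 4.12 (cv2) and the standard library are available. Lean on these libraries where they do the work, as an engineer would, in place of code of your own. Each camera call takes 0.05 s, during which the arm holds its last target. There are 200 camera calls.

## Working session

There is one attempt and no reset: what is moved stays moved. The work goes in short steps, Python scripts to look and compute and a tool call to move; the robot and the scene stay as the last step left them, time stands still between calls to the robot, and variables do not carry over. Pictures are saved under pics/ and viewed, about 8 in all and at most 12, crops included, and the job is handed in when it is done.

Besides the shell and the picture viewer there is one more tool, called after "Emit:" by a JSON object that holds its "fn" and its "kwargs", one argument or row to a line. step_arm: Moves the arm, as the interface text tells. Its arguments: {"type":"object","properties":{"motion":{"type":"array","items":{"type":"array","items":{"type":"number"}}}},"required":["motion"]}

```bash
mkdir -p pics; ls; cat > h.py <<'E'
import numpy as np, cv2
from bench import ctrl
from scipy.spatial.transform import Rotation as R
def grab(n):
    im,d=ctrl.camera(n); np.savez(f'{n}.npz',im=im,d=d); return im,d
def load(n):
    z=np.load(f'{n}.npz'); return z['im'],z['d']
def K(n):
    i=ctrl.camera_info(n); return np.array([[i['fx'],0,i['cx']],[0,i['fy'],i['cy']],[0,0,1.]]),np.array(i['dist_coeffs'],float),np.array(i['T'])
def ray(n,uv):
    k,dc,T=K(n); p=cv2.undistortPoints(np.array(uv,float).reshape(-1,1,2),k,dc).reshape(-1,2)
    d=np.c_[p,np.ones(len(p))]@T[:3,:3].T; return T[:3,3],d
def plane(n,uv,z):
    o,d=ray(n,uv); return o+d*((z-o[2])/d[:,2])[:,None]
def depthpts(n,uv,dep):
    o,d=ray(n,uv); return o+d*np.array(dep).reshape(-1,1)
def proj(n,P):
    k,dc,T=K(n); Ti=np.linalg.inv(T); return cv2.projectPoints(np.array(P,float).reshape(-1,3),cv2.Rodrigues(Ti[:3,:3])[0],Ti[:3,3],k,dc)[0].reshape(-1,2)
E
python3 - <<'E'
from h import *
for n in('scene','top'):
    im,d=grab(n); cv2.imwrite(f'pics/{n}0.png',im[:,:,::-1]); print(n,K(n)[0][0,0],K(n)[2].round(3).tolist())
o=ctrl.get_obs(); print(o)
E
```

```text
pics
scene 477.16230171486376 [[-0.766, 0.521, -0.377, 1.075], [0.643, 0.609, -0.465, 0.61], [-0.012, -0.598, -0.801, 1.194], [0.0, 0.0, 0.0, 1.0]]
top 401.63475489949514 [[0.011, -0.991, 0.13, 0.422], [-1.0, -0.01, 0.012, -0.002], [-0.011, -0.131, -0.991, 1.348], [0.0, 0.0, 0.0, 1.0]]
{'time_s': 0.1, 'q': array([ 9.23714018e-01,  1.81463719e-01,  1.60791143e+00,  2.19214760e-06,
        1.35380910e+00, -2.06311354e-01]), 'dq': array([-0.00026101, -0.00129655, -0.0020147 ,  0.00038392,  0.00046142,
       -0.00092427]), 'joint_efforts': array([ 1.25940564e-04, -4.45876479e+01, -3.52240634e+01, -3.27257249e-04,
        4.10932320e-03,  3.23669462e-05]), 'eef_pos': array([0.24499741, 0.5196403 , 0.2304743 ]), 'eef_rot': array([ 0.68977034,  0.15406581,  0.69023749, -0.1550897 ]), 'wrist_force': array([-0.42402307,  0.13666764, -0.08632903]), 'torque': array([-0.06103483,  0.02638275,  0.01384165]), 'opening': 1.0020707694618374}
```

View pics/scene0.png

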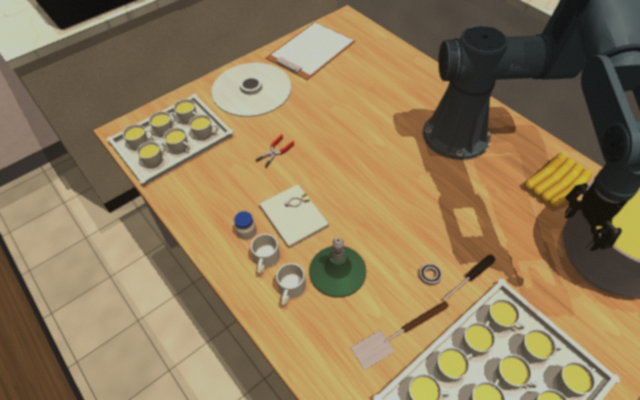

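View pics/top0.png

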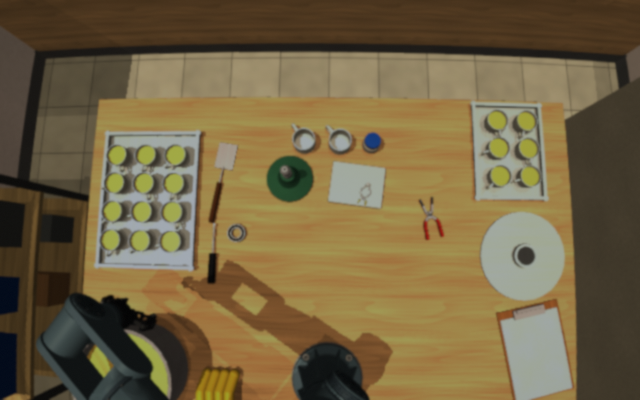

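The pliers are at scene (274,152) and top (430,217). The clip is on the board at scene (296,202) and top (364,192), and the spindle is at scene (338,243) and top (288,172). Next I'll enlarge those regions.

```bash
python3 - <<'E'
from h import *
s,_=load('scene');t,_=load('top')
def c(im,u,v,w=22): return cv2.resize(im[v-w:v+w,u-w:u+w],(260,260),interpolation=cv2.INTER_CUBIC)
m=np.vstack([np.hstack([c(s,275,152),c(s,296,204),c(s,338,250,30)]),np.hstack([c(t,430,217),c(t,364,190),c(t,288,175)])])
cv2.imwrite('pics/m1.png',m[:,:,::-1])
for n,im,box in(('scene',s,(250,300,130,170)),('top',t,(410,450,190,245))):
    u0,u1,v0,v1=box; h=cv2.cvtColor(im,cv2.COLOR_RGB2HSV); 
    mk=((h[...,0]<8)|(h[...,0]>172))&(h[...,1]>150)&(h[...,2]>60)
    mk=mk[v0:v1,u0:u1].astype(np.uint8); k,l,st,ce=cv2.connectedComponentsWithStats(mk)
    for i in range(1,k):
        if st[i,4]>5:
            ys,xs=np.where(l==i); p=np.c_[xs+u0,ys+v0]; P=plane(n,p,0.015)[:,:2]
            mu=P.mean(0); e,v=np.linalg.eigh(np.cov(P.T)); pr=(P-mu)@v[:,1]
            print(n,'red',st[i,4],mu.round(4),v[:,1].round(3),pr.min().round(4),pr.max().round(4))
    # yellow tabs
    b={'scene':(275,320,185,225),'top':(345,382,175,207)}[n]
    y=h[b[2]:b[3],b[0]:b[1]]
    mk=((y[...,0]>18)&(y[...,0]<35)&(y[...,1]>70)); ys,xs=np.where(mk)
    print(n,'yellow',[(x+b[0],yy+b[2],tuple(y[yy,x])) for x,yy in zip(xs,ys)][:20])
    # dark or white board
    w=(h[...,1]<40)&(h[...,2]>140)
    # green foot
    g=(h[...,0]>45)&(h[...,0]<95)&(h[...,1]>80); ys,xs=np.where(g); 
    if len(xs): 
        P=plane(n,np.c_[xs,ys],0.01); q=P[(abs(P[:,1]-.1)<.3)]; hull=cv2.minEnclosingCircle(q[:,:2].astype(np.float32)); print(n,'foot',hull,len(q))
E
```

```text
scene red 47 [ 0.4924 -0.3668] [-0.951 -0.309] -0.0273 0.0284
scene red 52 [ 0.4843 -0.32  ] [-0.987 -0.162] -0.0269 0.0299
scene yellow [(np.int64(291), np.int64(185), (np.uint8(20), np.uint8(120), np.uint8(195))), (np.int64(292), np.int64(185), (np.uint8(21), np.uint8(110), np.uint8(195))), (np.int64(293), np.int64(185), (np.uint8(22), np.uint8(98), np.uint8(196))), (np.int64(294), np.int64(185), (np.uint8(22), np.uint8(82), np.uint8(196))), (np.int64(299), np.int64(185), (np.uint8(20), np.uint8(82), np.uint8(196))), (np.int64(304), np.int64(185), (np.uint8(19), np.uint8(128), np.uint8(194))), (np.int64(305), np.int64(185), (np.uint8(20), np.uint8(123), np.uint8(195))), (np.int64(306), np.int64(185), (np.uint8(20), np.uint8(123), np.uint8(195))), (np.int64(307), np.int64(185), (np.uint8(21), np.uint8(120), np.uint8(195))), (np.int64(308), np.int64(185), (np.uint8(20), np.uint8(124), np.uint8(194))), (np.int64(309), np.int64(185), (np.uint8(20), np.uint8(124), np.uint8(196))), (np.int64(310), np.int64(185), (np.uint8(20), np.uint8(122), np.uint8(194))), (np.int64(311), np.int64(185)
[... 1734 characters left out ...]
(np.int64(350), np.int64(205), (np.uint8(20), np.uint8(110), np.uint8(142))), (np.int64(351), np.int64(205), (np.uint8(20), np.uint8(107), np.uint8(140))), (np.int64(352), np.int64(205), (np.uint8(20), np.uint8(104), np.uint8(140))), (np.int64(353), np.int64(205), (np.uint8(20), np.uint8(98), np.uint8(141))), (np.int64(354), np.int64(205), (np.uint8(20), np.uint8(89), np.uint8(141))), (np.int64(355), np.int64(205), (np.uint8(20), np.uint8(79), np.uint8(142))), (np.int64(356), np.int64(205), (np.uint8(21), np.uint8(72), np.uint8(146))), (np.int64(345), np.int64(206), (np.uint8(21), np.uint8(135), np.uint8(160)))]
top foot ((0.35018211603164673, 0.027793321758508682), 0.39849111437797546) 1397
```

View pics/m1.png

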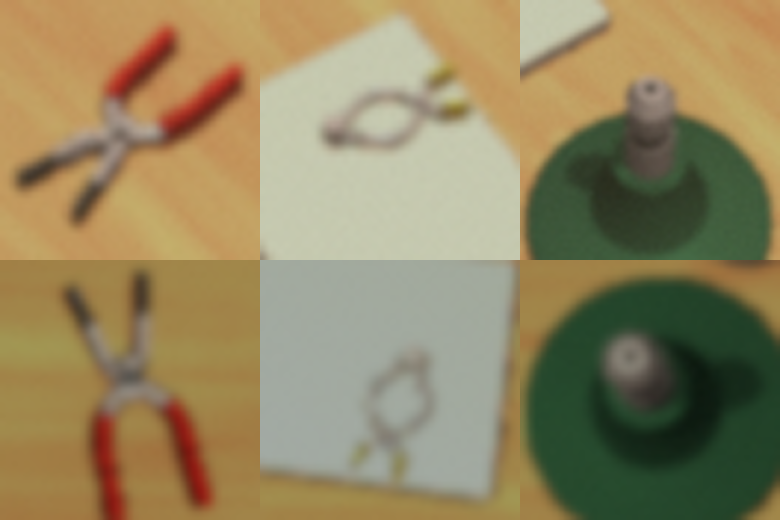

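Scene crop: tabs near scene (304.5,194.7) and (306.7,200.3), coil (286.7,204). Top crop: tabs (359,201) and (365.7,202.3), coil (367.4,185), spindle top (284.6,169.4). Triangulating these next.

```bash
cat >> h.py <<'E'
def tri(us,ut):
    o1,d1=ray('scene',[us]);o2,d2=ray('top',[ut]);d1=d1[0];d2=d2[0]
    a=np.linalg.lstsq(np.c_[d1,-d2],o2-o1,rcond=None)[0]; p,q=o1+a[0]*d1,o2+a[1]*d2
    return (p+q)/2,np.linalg.norm(p-q)
E
python3 - <<'E'
from h import *
B={}
for n,b in(('scene',(298,312,190,206)),('top',(354,371,197,207))):
    im,d=load(n); h=cv2.cvtColor(im,cv2.COLOR_RGB2LAB)[b[2]:b[3],b[0]:b[1]].astype(float)
    Rr=im[b[2]:b[3],b[0]:b[1]].astype(float); h2=cv2.cvtColor(im,cv2.COLOR_RGB2HSV)[b[2]:b[3],b[0]:b[1]]
    mk=((h2[...,0]>=23)&(h2[...,1]>60)).astype(np.uint8)
    k,l,st,ce=cv2.connectedComponentsWithStats(mk,connectivity=4)
    for i in range(1,k): 
        if st[i,4]>3: print(n,st[i,4],ce[i]+[b[0],b[2]],plane(n,[ce[i]+[b[0],b[2]]],.029).round(4))
print('tabs',tri((304,194.7),(359,201)),tri((306.5,200.2),(365.7,202.3)))
print('coil',tri((286.5,203.8),(367.2,184.7)),'plane',plane('scene',[(286.5,203.8)],.03),plane('top',[(367.2,184.7)],.03))
print('spin',tri((338.2,240.3),(284.6,169.4)),plane('scene',[(338,240)],.166),plane('top',[(284.4,169.2)],.166))
im,d=load('top');h=cv2.cvtColor(im,cv2.COLOR_RGB2HSV);g=(h[...,0]>45)&(h[...,0]<95)&(h[...,1]>80);g[:,:260]=0;g[:,320:]=0;g[:150]=0;g[205:]=0
ys,xs=np.where(g);P=plane('top',np.c_[xs,ys],.005);print('foot top',cv2.minEnclosingCircle(P[:,:2].astype(np.float32)))
print('pivot',plane('top',[(429.8,213.5)],.015),plane('scene',[(253+120*.169,130+132*.169)],.015))
# jaw tips
print('jaws top',plane('top',[(408+72*.169,195+33*.169),(408+141*.169,195+18*.169)],.012).round(4))
print('jaws scene',plane('scene',[(253+25*.169,130+182*.169),(253+78*.169,130+215*.169)],.012).round(4))
q=ctrl.get_obs()['eef_rot'];print(R.from_quat(np.roll(q,-1)).as_matrix().round(3))
E
```

```text
scene 9 [303.55555556 193.55555556] [[ 0.5696 -0.1209  0.029 ]]
scene 9 [306.88888889 199.11111111] [[ 0.575  -0.0976  0.029 ]]
top 7 [365.         203.14285714] [[ 0.5698 -0.1187  0.029 ]]
tabs (array([ 0.57740479, -0.10034829,  0.04957827]), np.float64(0.008536300662216076)) (array([ 5.70850391e-01, -1.18274445e-01,  4.89518512e-04]), np.float64(0.01448371303597465))
coil (array([ 0.63184946, -0.12617632,  0.02579731]), np.float64(0.0006202169477575421)) plane [[ 0.63324896 -0.12327771  0.03      ]] [[ 0.63140513 -0.1260023   0.03      ]]
spin (array([0.65379091, 0.1353791 , 0.16269316]), np.float64(0.0021319620458890294)) [[0.6542375 0.136701  0.166    ]] [[0.65449166 0.13485013 0.166     ]]
foot top ((0.6550610065460205, 0.13593721389770508), 0.0764463022351265)
pivot [[ 0.53859837 -0.33699028  0.015     ]] [[ 0.5330973  -0.33003734  0.015     ]]
jaws top [[ 0.5822 -0.306   0.012 ]
 [ 0.5911 -0.3458  0.012 ]]
jaws scene [[ 0.5939 -0.3367  0.012 ]
 [ 0.5856 -0.2979  0.012 ]]
[[-0.001  0.427  0.904]
 [-0.001  0.904 -0.427]
 [-1.    -0.002 -0.   ]]
```

Emit:
{"fn": "step_arm", "kwargs": {
  "motion": [
    [80,-671,597,-37.8,0,0,0],
    [80,-671,597,-37.8,0,0,0],
    [80,-671,597,-37.8,0,0,0],
    [80,-671,597,-37.8,0,0,0],
    [80,-671,597,-37.8,0,0,0],
    [80,-671,597,-37.8,0,0,0],
    [80,-671,597,-37.8,0,0,0],
    [80,-671,597,-37.8,0,0,0],
    [80,-671,597,-37.8,0,0,0],
    [80,-671,597,-37.8,0,0,0]
  ]
}}

```text
time_s: 1.35
eef_pos: [0.4174, -0.0646, 0.1772]
eef_rot: [0.703, -0.077, 0.703, 0.077]
wrist_force: [1.6, 0.8, 0.7]
opening: 1.001
```

```bash
cat >> h.py <<'E'
def rel(p,yaw):
    "shift mm / turn deg from the measured pose to TCP p, tool down, tool z at yaw (deg)"
    o=ctrl.get_obs(); M=R.from_quat(np.roll(o['eef_rot'],-1)).as_matrix(); a=np.radians(yaw); c,s=np.cos(a),np.sin(a)
    T=np.c_[[0,0,-1],[-s,c,0],[c,s,0]]
    r=R.from_matrix(M.T@T).as_rotvec(degrees=True)
    print('at',o['eef_pos'].round(4),'yaw',np.degrees(np.arctan2(M[1,2],M[0,2])).round(2),'open',round(float(o['opening']),3),'t',o['time_s'],'F',o['wrist_force'].round(1),'shift',(M.T@(np.array(p)-o['eef_pos'])*1000).round(1),'turn',r.round(2))
E
python3 -c "
from h import *
rel((.4987,-.342,.12),12.5)"
```

```text
at [ 0.4174 -0.0646  0.1772] yaw 12.51 open 1.001 t 1.35 F [1.6 0.8 0.7] shift [  57.3 -288.4   19.3] turn [0.01 0.03 0.01]
```

Emit:
{"fn": "step_arm", "kwargs": {
  "motion": [
    [57,-288,19,0,0,0,0],
    [57,-288,19,0,0,0,0],
    [57,-288,19,0,0,0,0],
    [57,-288,19,0,0,0,0],
    [57,-288,19,0,0,0,0],
    [57,-288,19,0,0,0,0],
    [57,-288,19,0,0,0,0]
  ]
}}

```text
time_s: 2.22
eef_pos: [0.4978, -0.3387, 0.1197]
eef_rot: [0.703, -0.077, 0.703, 0.078]
wrist_force: [0.5, -0.5, 0.3]
opening: 1.003
```

```bash
python3 - <<'E'
from h import *
rel((.4987,-.342,.005),12.5)
s,_=grab('scene');t,_=grab('top')
def c(im,u,v,w=30): return cv2.resize(im[v-w:v+w,u-w:u+w],(390,390),interpolation=cv2.INTER_CUBIC)
cv2.imwrite('pics/m2.png',np.hstack([c(s,275,145),c(t,430,217)])[:,:,::-1])
E
```

```text
at [ 0.4978 -0.3387  0.1197] yaw 12.53 open 1.003 t 2.225 F [ 0.5 -0.5  0.3] shift [114.7  -3.6   0.2] turn [ 0.03 -0.05 -0.1 ]
```

View pics/m2.png

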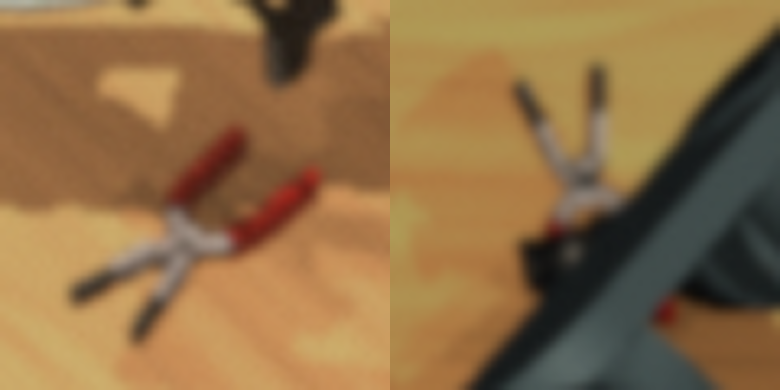

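The pliers are undisturbed and the open fingers are above the handles (scene crop, handles at (205,165) and (275,210)). I'll descend and close lightly.

Emit:
{"fn": "step_arm", "kwargs": {
  "motion": [
    [50,0,0,0,0,0,0],
    [90,0,0,0,0,0,0],
    [110,0,0,0,0,0,0],
    [121,0,0,0,0,0,0],
    [121,0,0,0,0,0,40],
    [121,0,0,0,0,0,60],
    [121,0,0,0,0,0,75],
    [121,0,0,0,0,0,75],
    [121,0,0,0,0,0,75],
    [121,0,0,0,0,0,75]
  ]
}}

```text
time_s: 3.58
eef_pos: [0.4984, -0.3396, -0.0005]
eef_rot: [0.703, -0.077, 0.703, 0.077]
wrist_force: [0.5, -1.5, 0.4]
opening: 0.702
```

```bash
python3 -c "
from h import *
rel((.4987,-.342,-.001),12.5)"
```

```text
at [ 0.4984 -0.3396 -0.0005] yaw 12.54 open 0.702 t 3.575 F [ 0.5 -1.5  0.4] shift [ 0.5 -2.4 -0.2] turn [0.04 0.01 0.01]
```

Emit:
{"fn": "step_arm", "kwargs": {
  "motion": [
    [0,0,0,0,0,0,80],
    [0,0,0,0,0,0,80],
    [0,0,0,0,0,0,85],
    [0,0,0,0,0,0,85]
  ]
}}

```text
time_s: 4.08
eef_pos: [0.4984, -0.3399, -0.0004]
eef_rot: [0.703, -0.077, 0.703, 0.077]
wrist_force: [-2.4, -1.5, 3.5]
opening: 0.665
```

Emit:
{"fn": "step_arm", "kwargs": {
  "motion": [
    [0,0,0,0,0,0,90],
    [0,0,0,0,0,0,90],
    [0,0,0,0,0,0,95],
    [0,0,0,0,0,0,95]
  ]
}}

```text
time_s: 4.58
eef_pos: [0.4983, -0.3403, 0.0002]
eef_rot: [0.703, -0.078, 0.703, 0.077]
wrist_force: [-3.7, -1.9, 7.8]
opening: 0.634
```

Emit:
{"fn": "step_arm", "kwargs": {
  "motion": [
    [-3,0,0,0,0,0,95],
    [-10,0,0,0,0,0,95],
    [-25,0,0,0,0,0,95],
    [-50,0,0,0,0,0,95],
    [-80,0,0,0,0,0,95],
    [-100,0,0,0,0,0,95],
    [-100,0,0,0,0,0,95]
  ]
}}

```text
time_s: 5.45
eef_pos: [0.4995, -0.3405, 0.1016]
eef_rot: [0.704, -0.078, 0.702, 0.076]
wrist_force: [0.5, 0.3, -0.7]
opening: 0.63
```

```bash
python3 - <<'E'
from h import *
rel((.4987,-.342,.1),12.5)
s,_=grab('scene');t,_=grab('top')
def c(im,u,v,w=30): return cv2.resize(im[v-w:v+w,u-w:u+w],(390,390),interpolation=cv2.INTER_CUBIC)
p=proj('scene',[(.53,-.33,.11)])[0].astype(int);q=proj('top',[(.55,-.33,.11)])[0].astype(int);print(p,q)
cv2.imwrite('pics/m3.png',np.hstack([c(s,*p),c(t,*q)])[:,:,::-1])
E
```

```text
at [ 0.4995 -0.3405  0.1016] yaw 12.55 open 0.63 t 5.45 F [ 0.5  0.3 -0.7] shift [ 1.6 -1.3 -1.1] turn [0.05 0.13 0.2 ]
[271 131] [435 207]
```

View pics/m3.png

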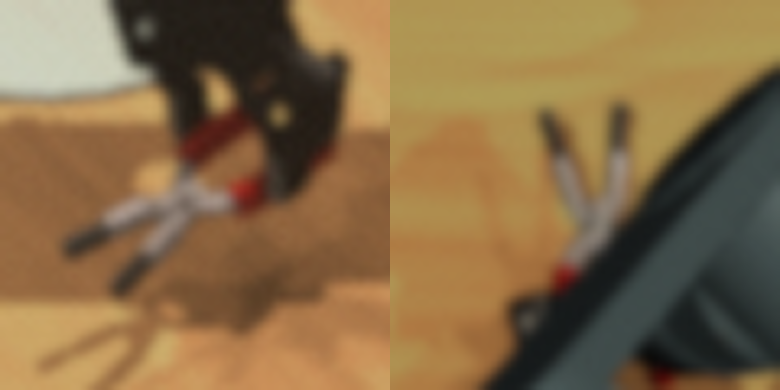

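The pliers are lifted with the jaws open. Jaw ends: scene crop (115,293) and (65,250), top crop (543,108) and (620,103).

```bash
python3 - <<'E'
from h import *
k=60/390
S=lambda x,y:(241+x*k-.5+.5*k,101+y*k-.5+.5*k); T=lambda x,y:(405+(x-390)*k-.42,177+y*k-.42)
o=ctrl.get_obs();M=R.from_quat(np.roll(o['eef_rot'],-1)).as_matrix()
P=[]
for nm,a,b in(('L',(115,293),(543,108)),('R',(65,250),(620,103)),('piv',(188,197),(592,225))):
    p,e=tri(S(*a),T(*b)); P.append(p); print(nm,p.round(4),'gap',round(e,4),'tool mm',(M.T@(p-o['eef_pos'])*1000).round(1))
m=(P[0]+P[1])/2; print('mid in tool',(M.T@(m-o['eef_pos'])*1000).round(1))
# depth cross-check of dark jaw pixels
for n,pts in(('scene',[S(100,270),S(85,240),S(188,197)]),('top',[T(550,130),T(618,130),T(592,225)])):
    im,d=load(n)
    for u in pts: 
        v=d[int(round(u[1])),int(round(u[0]))]; p=depthpts(n,[u],[v])[0]; print(n,p.round(4),(M.T@(p-o['eef_pos'])*1000).round(1))
E
```

```text
L [ 0.5942 -0.31    0.1066] gap 0.0002 tool mm [ -7.8   7.6 100.2]
R [ 0.5969 -0.3473  0.1082] gap 0.0001 tool mm [ -9.4 -29.4  94.7]
piv [ 0.5364 -0.329   0.1185] gap 0.0011 tool mm [-19.7   1.6  39.6]
mid in tool [ -8.6 -10.9  97.5]
scene [ 0.5417 -0.4223 -0.0042] [103.  -90.7  24.5]
scene [ 0.5849 -0.3483  0.1061] [ -7.4 -27.8  82.7]
scene [ 0.5349 -0.3305  0.1162] [-17.4   0.5  37.9]
top [ 0.5828 -0.3115  0.1133] [-14.5   8.6  88.7]
top [ 0.5839 -0.3463  0.107 ] [ -8.2 -25.6  82.3]
top [ 0.5371 -0.3303  0.1152] [-16.4   0.2  40. ]
```

```bash
python3 -c "
from h import *
rel((.4806,-.0915,.09),-4.5)"
```

```text
at [ 0.4981 -0.3392  0.0988] yaw 12.55 open 0.629 t 5.55 F [-0.1  0.8 -1.3] shift [  9.  245.5  36.8] turn [17.05 -0.03 -0.03]
```

Emit:
{"fn": "step_arm", "kwargs": {
  "motion": [
    [0,12,2,1,0,0,95],
    [1,37,6,3,0,0,95],
    [3,67,10,5,0,0,95],
    [4,100,15,7,0,0,95],
    [5,135,20,9,0,0,95],
    [6,170,25,11,0,0,95],
    [7,200,30,13,0,0,95],
    [8,225,33,15,0,0,95],
    [9,240,36,16,0,0,95],
    [9,245,37,17,0,0,95]
  ]
}}

```text
time_s: 6.8
eef_pos: [0.4801, -0.0906, 0.0893]
eef_rot: [0.706, 0.028, 0.707, -0.027]
wrist_force: [-0.1, -0.6, -0.6]
opening: 0.628
```

Emit:
{"fn": "step_arm", "kwargs": {
  "motion": [
    [0,0,0,0,0,0,95],
    [0,0,0,0,0,0,95],
    [0,0,0,0,0,0,95]
  ]
}}

```text
time_s: 7.18
eef_pos: [0.4813, -0.0929, 0.0903]
eef_rot: [0.707, 0.028, 0.707, -0.028]
wrist_force: [0.3, -0.7, -1.1]
opening: 0.631
```

```bash
python3 - <<'E'
from h import *
rel((.4806,-.0915,.09),-4.5)
s,_=grab('scene');t,_=grab('top')
def c(im,u,v,w=25): return cv2.resize(im[v-w:v+w,u-w:u+w],(400,400),interpolation=cv2.INTER_CUBIC)
p=proj('scene',[(.57,-.10,.08)])[0].astype(int);q=proj('top',[(.57,-.105,.08)])[0].astype(int);print(p,q)
cv2.imwrite('pics/m4.png',np.hstack([c(s,*p),c(t,*q)])[:,:,::-1])
E
```

```text
at [ 0.4813 -0.0929  0.0903] yaw -4.5 open 0.631 t 7.175 F [ 0.3 -0.7 -1.1] shift [ 0.3  1.4 -0.9] turn [-0.    0.01  0.01]
[306 187] [362 201]
```

View pics/m4.png

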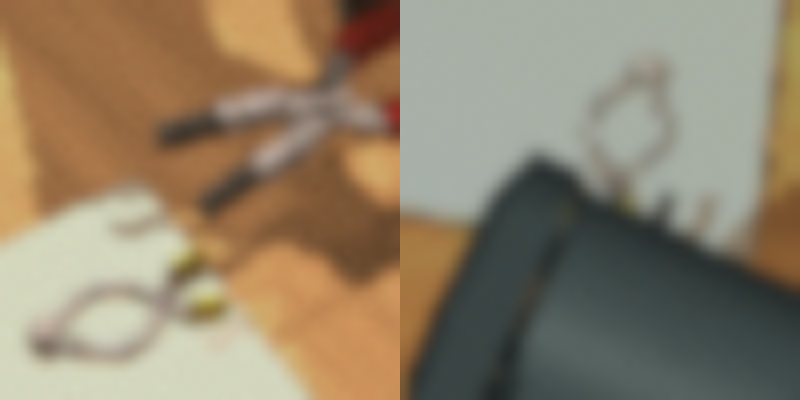

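Scene crop: jaw ends at (207,208) and (160,133), tabs at (188,260) and (205,303), coil at (45,338). In the top view the arm covers the jaws, with the coil at (650,70).

```bash
python3 - <<'E'
from h import *
S=lambda x,y:(281+x*.125-.44,162+y*.125-.44); T=lambda x,y:(337+(x-400)*.125-.44,176+y*.125-.44)
o=ctrl.get_obs();M=R.from_quat(np.roll(o['eef_rot'],-1)).as_matrix()
im,d=load('scene')
def wd(n,a):
    o_,d_=ray(n,[a]); return o_+d_[0]*load(n)[1][int(round(a[1])),int(round(a[0]))]
for nm,a,z in(('L',(207,206),.099),('R',(162,133),.099),('Lin',(222,192),.099),('Rin',(180,129),.099),('piv',(325,105),.109)):
    p=plane('scene',[S(*a)],z)[0]; print(nm,p.round(4),(M.T@(p-o['eef_pos'])*1000).round(1),'depth',wd('scene',S(*a)).round(4))
for nm,a,z in(('tabR',(188,260),.03),('tabL',(205,303),.03),('coil',(45,338),.03),('ringfar',(118,285),.027),('ringnear',(118,357),.027)):
    print(nm,plane('scene',[S(*a)],z)[0].round(4),'depth',wd('scene',S(*a)).round(4))
for nm,a,z in(('coil',(650,68),.03),('tabL',(627,203),.03),('ringL',(587,122),.027),('ringR',(674,128),.027)): print('top',nm,plane('top',[T(*a)],z)[0].round(4))
E
```

```text
L [ 0.5794 -0.0894  0.099 ] [-8.6 11.1 97.5] depth [ 0.5798 -0.0888  0.1   ]
R [ 0.5707 -0.1269  0.099 ] [ -8.6 -27.   91.8] depth [ 0.57   -0.1279  0.0976]
Lin [ 0.5712 -0.0909  0.099 ] [-8.6  8.9 89.4] depth [ 0.5719 -0.0899  0.1006]
Rin [ 0.5644 -0.1241  0.099 ] [ -8.6 -24.7  85.3] depth [ 0.5652 -0.1229  0.1008]
piv [ 0.5215 -0.0916  0.109 ] [-18.7   4.4  40. ] depth [ 0.5223 -0.0906  0.1105]
tabR [ 0.57   -0.1177  0.03  ] depth [ 0.5706 -0.1169  0.0313]
tabL [ 0.5778 -0.0975  0.03  ] depth [ 0.5789 -0.0959  0.0325]
coil [ 0.634  -0.1239  0.03  ] depth [ 0.6364 -0.1199  0.0363]
ringfar [ 0.5965 -0.1276  0.027 ] depth [ 0.5969 -0.1269  0.0281]
ringnear [ 0.6173 -0.1008  0.027 ] depth [ 0.6164 -0.1021  0.0249]
top coil [ 0.6336 -0.128   0.03  ]
top tabL [ 0.5771 -0.1184  0.03  ]
top ringL [ 0.6111 -0.1021  0.027 ]
top ringR [ 0.6089 -0.1382  0.027 ]
```

Emit:
{"fn": "step_arm", "kwargs": {
  "motion": [
    [0,0,4,0,0,0,95],
    [10,-1,4,0,0,0,95],
    [25,-1,4,0,0,0,95],
    [40,-1,4,0,0,0,95],
    [50,-1,4,0,0,0,95],
    [56,-1,4,0,0,0,95],
    [60,-1,4,0,0,0,95],
    [63,-1,4,0,0,0,95],
    [64,-1,4,0,0,0,95],
    [64,-1,4,0,0,0,95]
  ]
}}

```text
time_s: 8.52
eef_pos: [0.4854, -0.0938, 0.0266]
eef_rot: [0.707, 0.027, 0.706, -0.028]
wrist_force: [0.5, -0.0, -0.0]
opening: 0.633
```

```bash
python3 - <<'E'
from h import *
rel((.4806,-.0915,.026),-4.5)
s,_=grab('scene')
u,v,w=299,200,22
cv2.imwrite('pics/m5.png',cv2.resize(s[v-w:v+w,u-w:u+w],(560,560),interpolation=cv2.INTER_CUBIC)[:,:,::-1])
E
```

```text
at [ 0.4854 -0.0938  0.0266] yaw -4.46 open 0.633 t 8.525 F [ 0.5 -0.  -0. ] shift [ 0.6  1.9 -5. ] turn [0.04 0.03 0.01]
```

View pics/m5.png

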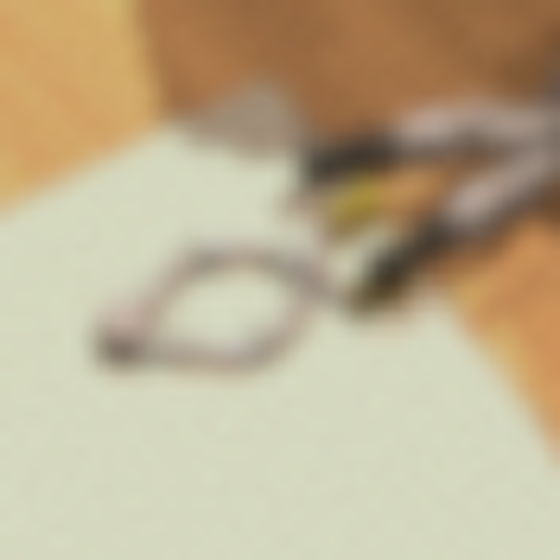

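The jaws straddle the tabs. The right tab at (355,205) is visible inside the right jaw (350,160), and the left jaw (390,275) hides the left tab. There is no contact force, so I'll squeeze in stages.

Emit:
{"fn": "step_arm", "kwargs": {
  "motion": [
    [0,0,0,0,0,0,102],
    [0,0,0,0,0,0,108],
    [0,0,0,0,0,0,114],
    [0,0,0,0,0,0,120],
    [-1,0,0,0,0,0,120],
    [-1,0,0,0,0,0,120]
  ]
}}

```text
time_s: 9.32
eef_pos: [0.4852, -0.0936, 0.0274]
eef_rot: [0.707, 0.027, 0.707, -0.027]
wrist_force: [-0.9, 0.1, -0.4]
opening: 0.532
```

Emit:
{"fn": "step_arm", "kwargs": {
  "motion": [
    [0,0,0,0,0,0,126],
    [0,0,0,0,0,0,132],
    [-1,0,0,0,0,0,138],
    [-1,0,0,0,0,0,144],
    [-1,0,0,0,0,0,144],
    [-1,0,0,0,0,0,144]
  ]
}}

```text
time_s: 10.07
eef_pos: [0.4852, -0.0937, 0.0284]
eef_rot: [0.707, 0.027, 0.707, -0.028]
wrist_force: [0.5, -0.7, -0.1]
opening: 0.437
```

```bash
python3 - <<'E'
from h import *
rel((.4806,-.0915,.026),-4.5)
s,_=grab('scene')
u,v,w=299,200,22
cv2.imwrite('pics/m6.png',cv2.resize(s[v-w:v+w,u-w:u+w],(560,560),interpolation=cv2.INTER_CUBIC)[:,:,::-1])
E
```

```text
at [ 0.4852 -0.0937  0.0284] yaw -4.46 open 0.437 t 10.075 F [ 0.5 -0.7 -0.1] shift [ 2.4  1.8 -4.8] turn [0.04 0.   0.  ]
```

View pics/m6.png

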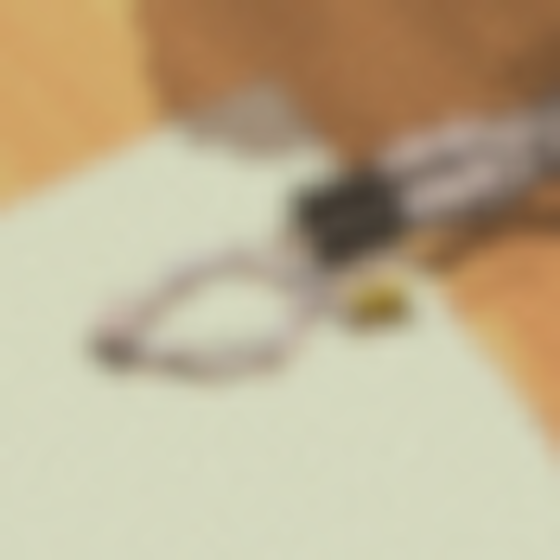

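The left jaw was inside the left tab: the tab now shows outside it at (375,305). I'll ease the squeeze, lift clear, reopen and measure again.

Emit:
{"fn": "step_arm", "kwargs": {
  "motion": [
    [0,0,0,0,0,0,130],
    [0,0,0,0,0,0,125],
    [-5,0,0,0,0,0,125],
    [-15,0,0,0,0,0,125],
    [-30,0,0,0,0,0,120],
    [-45,0,0,0,0,0,110],
    [-45,0,0,0,0,0,100],
    [-45,0,0,0,0,0,95],
    [-45,0,0,0,0,0,95],
    [-45,0,0,0,0,0,95]
  ]
}}

```text
time_s: 11.38
eef_pos: [0.4848, -0.0935, 0.0728]
eef_rot: [0.706, 0.028, 0.707, -0.027]
wrist_force: [0.0, -0.5, -0.9]
opening: 0.625
```

```bash
python3 - <<'E'
from h import *
rel((.4806,-.0915,.026),-4.5)
s,_=grab('scene');grab('top')
u,v,w=303,193,24
cv2.imwrite('pics/m7.png',cv2.resize(s[v-w:v+w,u-w:u+w],(576,576),interpolation=cv2.INTER_CUBIC)[:,:,::-1])
E
```

```text
at [ 0.4848 -0.0935  0.0728] yaw -4.46 open 0.625 t 11.375 F [ 0.  -0.5 -0.9] shift [46.8  1.7 -4.3] turn [ 0.04 -0.06 -0.02]
```

View pics/m7.png

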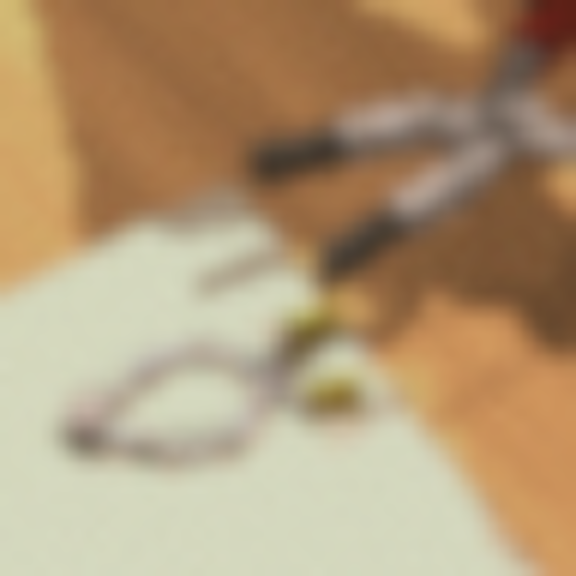

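Reopened above the clip: jaw ends at (328,270) and (258,163), tabs at (310,320) and (332,392), coil at (85,432). I'll measure the jaws and tabs as depth clouds.

```bash
cat > meas.py <<'E'
from h import *
def cloud(n,mk):
    im,d=load(n); ys,xs=np.where(mk&(d>0)); return depthpts(n,np.c_[xs,ys].astype(float),d[ys,xs]),np.c_[xs,ys]
def masks(n,box):
    im,d=load(n); h=cv2.cvtColor(im,cv2.COLOR_RGB2HSV); r=np.zeros(d.shape,bool); r[box[2]:box[3],box[0]:box[1]]=1
    return r&(h[...,2]<95)&(h[...,1]<110), r&(h[...,0]>=22)&(h[...,0]<=40)&(h[...,1]>75)
def comps(n,mk,amin=4):
    k,l,st,ce=cv2.connectedComponentsWithStats(mk.astype(np.uint8),connectivity=8)
    return [(l==i) for i in range(1,k) if st[i,4]>=amin]
E
python3 - <<'E'
from meas import *
o=ctrl.get_obs();M=R.from_quat(np.roll(o['eef_rot'],-1)).as_matrix()
dk,ye=masks('scene',(297,315,178,205))
dk2,_=masks('scene',(297,315,178,194))
for nm,mk in(('jaw',dk2),('tab',ye)):
    for c in comps('scene',mk):
        P,uv=cloud('scene',c); print(nm,len(P),'uv',uv.mean(0).round(2),uv.min(0),uv.max(0),'P',np.median(P,0).round(4),'z',P[:,2].min().round(3),P[:,2].max().round(3),'tool',(M.T@(np.median(P,0)-o['eef_pos'])*1000).round(1))
S=lambda x,y:(279+x/12-.46,169+y/12-.46)
for nm,a,z in(('Ltip',(328,268),.081),('Rtip',(258,162),.081),('Lback',(405,215),.081),('Rback',(335,147),.081),('piv',(495,118),.091),('tabR',(310,322),.03),('tabL',(332,393),.03),('coil',(85,432),.03)):
    p=plane('scene',[S(*a)],z)[0]; q=depthpts('scene',[S(*a)],[load('scene')[1][int(round(S(*a)[1])),int(round(S(*a)[0]))]])[0]
    print(nm,p.round(4),'depth',q.round(4),'tool',(M.T@(p-o['eef_pos'])*1000).round(1))
E
```

```text
jaw 11 uv [303.45 181.36] [301 181] [307 182] P [ 0.5668 -0.1219  0.0847] z 0.083 0.087 tool [-11.8 -21.9  83.8]
jaw 12 uv [309.33 188.5 ] [307 187] [312 190] P [ 0.5688 -0.0896  0.0838] z 0.078 0.09 tool [-10.9  10.4  83.3]
tab 7 uv [304.14 195.29] [303 194] [305 196] P [ 0.5747 -0.1134  0.0312] z 0.017 0.035 tool [ 41.7 -12.8  91.1]
tab 7 uv [306.71 200.57] [305 200] [308 201] P [ 0.578  -0.0903  0.0316] z 0.016 0.036 tool [41.3 10.5 92.6]
Ltip [ 0.5808 -0.0916  0.081 ] depth [ 0.583  -0.0884  0.0861] tool [-8.1  9.4 95.4]
Rtip [ 0.5733 -0.1289  0.081 ] depth [ 0.5777 -0.1223  0.0909] tool [ -8.1 -28.4  90.8]
Lback [ 0.556  -0.0921  0.081 ] depth [ 0.5601 -0.0866  0.0898] tool [-8.1  7.  70.8]
Rback [ 0.5557 -0.1202  0.081 ] depth [ 0.5575 -0.1176  0.0848] tool [ -8.1 -21.   72.7]
piv [ 0.5245 -0.095   0.091 ] depth [ 0.5227 -0.0974  0.0873] tool [-18.1   1.6  39.6]
tabR [ 0.5724 -0.1131  0.03  ] depth [ 0.5744 -0.1103  0.0346] tool [ 42.9 -12.7  88.8]
tabL [ 0.5822 -0.092   0.03  ] depth [ 0.5844 -0.0888  0.0352] tool [42.9  9.1 96.8]
coil [ 0.6369 -0.1228  0.03  ] depth [ 0.637  -0.1227  0.0302] tool [ 42.8 -17.3 153.9]
```

```bash
python3 -c "
from h import *
rel((.4902,-.0816,.060),-8.5)"
```

```text
at [ 0.4849 -0.0936  0.073 ] yaw -4.46 open 0.629 t 11.475 F [-0.3  0.6 -1.6] shift [13.  12.3  4.3] turn [ 4.04 -0.04 -0.01]
```

Emit:
{"fn": "step_arm", "kwargs": {
  "motion": [
    [2,3,1,1,0,0,92],
    [5,6,2,2,0,0,88],
    [8,9,3,3,0,0,88],
    [11,12,4,4,0,0,88],
    [13,12.3,4.3,4,0,0,88],
    [13,12.3,4.3,4,0,0,88],
    [13,12.3,4.3,4,0,0,88]
  ]
}}

```text
time_s: 12.35
eef_pos: [0.4905, -0.0818, 0.0604]
eef_rot: [0.705, 0.052, 0.705, -0.052]
wrist_force: [-0.5, -0.0, -1.2]
opening: 0.656
```

```bash
python3 - <<'E'
from meas import *
rel((.4902,-.0816,.018),-8.5)
s,_=grab('scene');grab('top')
u,v,w=305,195,24
cv2.imwrite('pics/m8.png',cv2.resize(s[v-w:v+w,u-w:u+w],(576,576),interpolation=cv2.INTER_CUBIC)[:,:,::-1])
E
```

```text
at [ 0.4905 -0.0818  0.0604] yaw -8.45 open 0.656 t 12.35 F [-0.5 -0.  -1.2] shift [42.4  0.2 -0.3] turn [0.05 0.01 0.01]
```

View pics/m8.png

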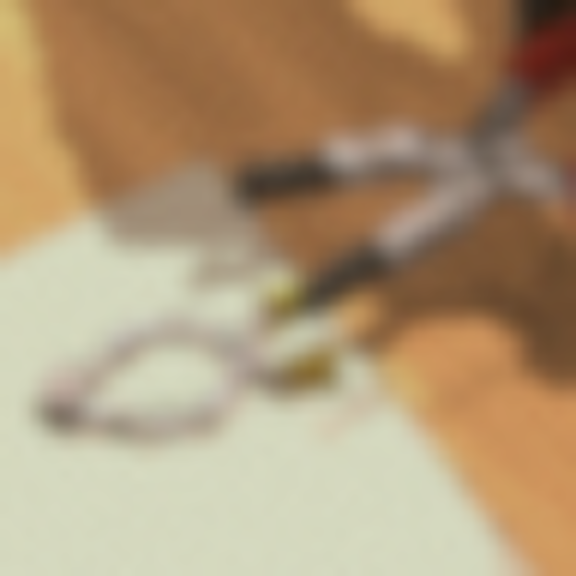

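Scene crop: jaw ends at (315,287) and (250,183), tabs at (285,297) and (305,368).

```bash
python3 - <<'E'
from h import *
o=ctrl.get_obs();M=R.from_quat(np.roll(o['eef_rot'],-1)).as_matrix()
S=lambda x,y:(281+x/12-.46,171+y/12-.46)
tp=lambda p:(M.T@(p-o['eef_pos'])*1000).round(1)
for nm,a,zs in(('Ltip',(315,287),(.067,.071)),('Rtip',(250,183),(.067,.071)),('Lback',(383,255),(.067,.071)),('Rback',(325,170),(.067,.071)),('piv',(480,155),(.074,.078)),('tabR',(285,297),(.028,.031)),('tabL',(305,368),(.028,.031)),('coil',(62,408),(.028,.031))):
    print(nm,[(plane('scene',[S(*a)],z)[0].round(4).tolist(),tp(plane('scene',[S(*a)],z)[0]).tolist()) for z in zs])
E
```

```text
Ltip [([0.5808, -0.0882, 0.067], [-6.5, 7.1, 90.3]), ([0.5826, -0.0857, 0.071], [-10.5, 9.8, 91.6])]
Rtip [([0.5728, -0.1242, 0.067], [-6.5, -29.8, 87.7]), ([0.5746, -0.1216, 0.071], [-10.5, -27.0, 89.0])]
Lback [([0.5618, -0.085, 0.067], [-6.5, 7.4, 71.0]), ([0.5636, -0.0825, 0.071], [-10.5, 10.1, 72.4])]
Rback [([0.556, -0.1153, 0.067], [-6.5, -23.4, 69.7]), ([0.5578, -0.1127, 0.071], [-10.5, -20.6, 71.1])]
piv [([0.5268, -0.0893, 0.074], [-13.5, -2.0, 37.0]), ([0.5288, -0.0868, 0.078], [-17.5, 0.7, 38.6])]
tabR [([0.5716, -0.1148, 0.028], [32.5, -20.6, 85.0]), ([0.5729, -0.1129, 0.031], [29.5, -18.6, 86.0])]
tabL [([0.5817, -0.0939, 0.028], [32.5, 1.5, 91.9]), ([0.583, -0.0921, 0.031], [29.5, 3.5, 92.9])]
coil [([0.636, -0.1239, 0.028], [32.5, -20.2, 150.1]), ([0.6371, -0.122, 0.031], [29.5, -18.1, 150.9])]
```

Emit:
{"fn": "step_arm", "kwargs": {
  "motion": [
    [2,1.8,3,0,0,0,88],
    [10,1.8,3,0,0,0,88],
    [20,1.8,3,0,0,0,88],
    [28,1.8,3,0,0,0,88],
    [34,1.8,3,0,0,0,88],
    [37,1.8,3,0,0,0,88],
    [39,1.8,3,0,0,0,88],
    [40,1.8,3,0,0,0,88],
    [40,1.8,3,0,0,0,88]
  ]
}}

```text
time_s: 13.58
eef_pos: [0.4938, -0.0805, 0.0205]
eef_rot: [0.705, 0.052, 0.705, -0.052]
wrist_force: [-1.3, -0.2, -0.1]
opening: 0.656
```

Emit:
{"fn": "step_arm", "kwargs": {
  "motion": [
    [1,0,0,0,0,0,88],
    [2,0,0,0,0,0,88],
    [2,0,0,0,0,0,88]
  ]
}}

```text
time_s: 13.95
eef_pos: [0.4938, -0.0805, 0.0184]
eef_rot: [0.705, 0.052, 0.705, -0.052]
wrist_force: [0.1, -0.8, 0.5]
opening: 0.654
```

Emit:
{"fn": "step_arm", "kwargs": {
  "motion": [
    [1,0,0,0,0,0,88],
    [2,0,0,0,0,0,88],
    [2,0,0,0,0,0,88]
  ]
}}

```text
time_s: 14.32
eef_pos: [0.4937, -0.0804, 0.0162]
eef_rot: [0.705, 0.052, 0.705, -0.052]
wrist_force: [0.4, -0.3, -0.5]
opening: 0.653
```

Emit:
{"fn": "step_arm", "kwargs": {
  "motion": [
    [1,0,0,0,0,0,88],
    [2,0,0,0,0,0,88],
    [2,0,0,0,0,0,88]
  ]
}}

```text
time_s: 14.7
eef_pos: [0.4936, -0.0804, 0.0142]
eef_rot: [0.705, 0.052, 0.705, -0.052]
wrist_force: [1.0, 0.4, -0.3]
opening: 0.651
```

Emit:
{"fn": "step_arm", "kwargs": {
  "motion": [
    [1,0,0,0,0,0,88],
    [2,0,0,0,0,0,88],
    [2,0,0,0,0,0,88]
  ]
}}

```text
time_s: 15.08
eef_pos: [0.4936, -0.0803, 0.0122]
eef_rot: [0.705, 0.052, 0.705, -0.052]
wrist_force: [-0.2, -0.7, -1.2]
opening: 0.654
```

```bash
python3 - <<'E'
from h import *
for i in range(4):
    s,_=grab('scene');o=ctrl.get_obs();print(o['wrist_force'].round(1),o['torque'].round(2))
u,v,w=303,203,22
cv2.imwrite('pics/m9.png',cv2.resize(s[v-w:v+w,u-w:u+w],(572,572),interpolation=cv2.INTER_CUBIC)[:,:,::-1])
E
```

```text
[-0.  -1.1 -0.8] [-0.07  0.    0.05]
[ 1.   0.3 -0.8] [-0.08 -0.04 -0.03]
[-0.7  0.3 -0.2] [-0.03  0.03 -0.01]
[-1.2 -0.6  0.1] [-0.01 -0.02 -0.05]
```

View pics/m9.png

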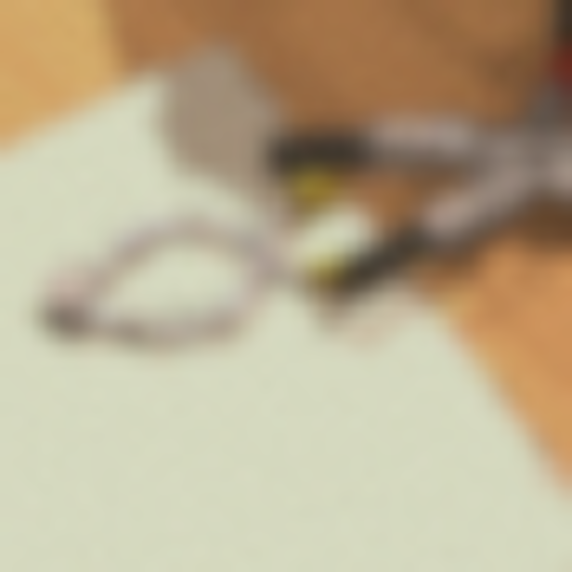

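Both tabs, (315,188) and (325,262), now sit between the jaws, at (320,150) and (380,265). I'll check heights and overlap by depth, averaging several frames.

```bash
cat > jaw.py <<'E'
from meas import *
ds=[];ims=[]
for i in range(6):
    im,d=ctrl.camera('scene'); ds.append(d);ims.append(im.astype(float))
d=np.median(ds,0);im=np.mean(ims,0).astype(np.uint8);np.savez('scene.npz',im=im,d=d)
o=ctrl.get_obs();M=R.from_quat(np.roll(o['eef_rot'],-1)).as_matrix();print(o['eef_pos'].round(4),o['wrist_force'].round(1))
E
cat > jaw2.py <<'E'
from jaw import *
h=cv2.cvtColor(im,cv2.COLOR_RGB2HSV)
ju=slice(181,225);
r=np.zeros(d.shape,bool); r[188:207,298:316]=1
dk=r&(h[...,2]<95); ye=r&(h[...,0]>=22)&(h[...,0]<=40)&(h[...,1]>80)
for nm,mk in(('jaw',dk),('tab',ye)):
    for c in comps('scene',mk):
        P,uv=cloud('scene',c); print(nm,len(P),'uv',uv.mean(0).round(1),'med',np.median(P,0).round(4),'z10/50/90',np.percentile(P[:,2],[10,50,90]).round(4),'tool',(M.T@(np.median(P,0)-o['eef_pos'])*1000).round(1))
S=lambda x,y:(281+x/13-.46,181+y/13-.46)
for nm,a,zs in(('Ltip',(345,282),(.026,.03)),('Rtip',(280,155),(.026,.03)),('tabR',(315,188),(.028,.031)),('tabL',(322,262),(.028,.031)),('coil',(65,315),(.028,.031))):
    print(nm,[(M.T@(plane('scene',[S(*a)],z)[0]-o['eef_pos'])*1000).round(1).tolist() for z in zs])
for v in range(188,206): print(v,' '.join(f'{int(round(1000*depthpts("scene",[(u,v)],[d[v,u]])[0][2])):3d}' for u in range(298,320)))
E
python3 jaw2.py
```

```text
[ 0.4936 -0.0804  0.0123] [ 0.1  0.4 -1.2]
jaw 18 uv [305.1 192.2] med [ 0.5688 -0.1126  0.0439] z10/50/90 [0.0389 0.0439 0.0476] tool [-31.6 -20.8  79. ]
jaw 14 uv [310.3 200.5] med [ 0.5767 -0.0774  0.0448] z10/50/90 [0.0399 0.0448 0.0485] tool [-32.5  15.2  81.7]
tab 4 uv [304.5 194.5] med [ 0.5726 -0.1124  0.0354] z10/50/90 [0.0337 0.0354 0.0373] tool [-23.  -20.   82.8]
tab 5 uv [305.8 201.4] med [ 0.5863 -0.0913  0.0348] z10/50/90 [0.0304 0.0348 0.0484] tool [-22.4   2.8  93.2]
Ltip [[-13.7, 3.4, 87.5], [-17.7, 6.0, 88.8]]
Rtip [[-13.7, -37.0, 81.8], [-17.7, -34.3, 83.1]]
tabR [[-15.7, -22.8, 80.3], [-18.7, -20.7, 81.3]]
tabL [[-15.7, -3.1, 89.8], [-18.7, -1.2, 90.8]]
coil [[-15.7, -21.6, 148.0], [-18.7, -19.6, 148.9]]
188  19  19  17  -1  -2  -1  -1  -1   1  -1  -2  -3   0   2   0   0   0  -2  -1  -1   2   2
189  20  20  18  17  -2   0   0  -2  -1  -1   2  -2   0   1  -2   1   0   2  -2  -2   0   0
190  21  20  19  20  21   0  -1   1  -1   1   1   0  -1  42  39  41  39  40  38   2   2  -1
191  19  19  19  47  47  47  47  47  47  44  44  44  41  41  42  39  40  40  38  40  39  
[... 590 characters left out ...]
  21  17  19  -1   0  45  45  44  45  43  40  36  31  30
199  26  27  19  31  19  21  20  21  19  20  18  48  47  48  47  43  41  38  35  32   0  -1
200  22  26  30  30  18  19  22  20  21  49  49  50  49  43  43  38  37  34   0  -2  -2   0
201  20  20  29  25  27  18  35  35  33  51  50  46  44  40  36   0  -2  -2  -1  -1   2  -2
202  20  21  27  21  25  24  28  29  44  46  46  40  38  21   1  -2  -2  -1   0  -1  -3   0
203  19  28  25  19  20  20  25  24  40  40  42  18  16  20  18   1  -1   0  -1  -2  -2   1
204  28  27  19  19  21  20  19  18  19  22  19  22  18  19  18  18  -1   0  -2   0   0   1
205  26  19  19  22  18  19  20  18  19  19  17  18  21  20  20  20  -1  -1  -1  -1   0  -2
```

Depth settles it. The board reads 20 mm and the tab tops 35 mm, but the jaw tops rise from 39 mm near the pivot to 49 mm at the tips, so the pliers sit nose-up in the grip. I'll lift, fit that pitch, and tilt the tool to cancel it.

```bash
cat > fit.py <<'E'
from jaw import *
def toolpts(box,zmin):
    u0,u1,v0,v1=box; vv,uu=np.mgrid[v0:v1,u0:u1]; uv=np.c_[uu.ravel(),vv.ravel()].astype(float)
    P=depthpts('scene',uv,d[vv.ravel(),uu.ravel()]); return P[P[:,2]>zmin]
P=toolpts((298,325,186,208),.0285+0); Q=(P-o['eef_pos'])@M*1000
Q=Q[(Q[:,2]>30)&(Q[:,2]<100)]
for lo in range(30,100,8):
    q=Q[(Q[:,2]>=lo)&(Q[:,2]<lo+8)]
    for s,qq in(('R',q[q[:,1]<-10.-(lo-60)*.15]),('L',q[q[:,1]>=-10.-(lo-60)*.15])):
        if len(qq)>1: print(lo,s,len(qq),'up max',(-qq[:,0].min()).round(1),'p90',np.percentile(-qq[:,0],85).round(1),'min',(-qq[:,0].max()).round(1),'y',qq[:,1].min().round(1),np.median(qq[:,1]).round(1),qq[:,1].max().round(1))
E
python3 fit.py
```

```text
[ 0.4936 -0.0804  0.0123] [-0.1 -0.1 -0.4]
30 L 16 up max 27.9 p90 25.9 min 16.6 y -3.5 4.5 12.4
38 R 2 up max 28.1 p90 27.9 min 27.0 y -13.4 -10.6 -7.7
38 L 14 up max 29.4 p90 28.0 min 18.8 y -6.4 2.4 9.0
46 R 9 up max 28.5 p90 28.0 min 21.6 y -16.0 -11.5 -8.7
46 L 14 up max 30.1 p90 28.5 min 17.9 y -6.7 6.0 11.9
54 R 12 up max 29.6 p90 29.5 min 19.0 y -19.9 -13.5 -10.2
54 L 10 up max 32.4 p90 29.9 min 17.6 y 6.8 11.7 13.1
62 R 12 up max 32.7 p90 31.1 min 18.1 y -20.5 -15.8 -13.8
62 L 9 up max 32.9 p90 32.8 min 20.6 y 8.4 13.4 14.6
70 R 11 up max 32.1 p90 31.9 min 21.5 y -22.8 -18.7 -16.4
70 L 8 up max 36.5 p90 33.7 min 23.0 y 8.0 12.7 14.0
78 R 15 up max 36.0 p90 34.9 min 17.8 y -25.0 -20.4 -18.9
78 L 8 up max 36.3 p90 36.1 min 25.6 y 9.6 14.5 15.7
86 R 13 up max 36.8 p90 35.0 min 17.7 y -28.8 -23.3 -18.6
86 L 13 up max 39.0 p90 38.4 min 17.1 y 0.3 15.3 17.1
94 L 5 up max 30.6 p90 29.6 min 18.1 y -14.0 12.0 15.8
```

```bash
cat >> h.py <<'E'
def relJ(tgt,yaw,tilt,J):
    "shift/turn putting tool point J (mm) at tgt with tool yaw and nose-down tilt (deg)"
    o=ctrl.get_obs(); M=R.from_quat(np.roll(o['eef_rot'],-1)).as_matrix(); a=np.radians(yaw); c,s=np.cos(a),np.sin(a)
    T=np.c_[[0,0,-1],[-s,c,0],[c,s,0]]@R.from_euler('y',tilt,degrees=True).as_matrix()
    p=np.array(tgt)-T@np.array(J)/1000
    print('at',o['eef_pos'].round(4),'TCP to',p.round(4),'shift',(M.T@(p-o['eef_pos'])*1000).round(1),'turn',R.from_matrix(M.T@T).as_rotvec(degrees=True).round(2))
E
python3 -c "
from h import *
relJ((.578,-.1025,.068),-14,11,(-31,-4.3,88))"
```

```text
at [ 0.4936 -0.0804  0.0123] TCP to [ 0.4895 -0.076   0.0544] shift [-42.    3.7  -4.7] turn [ 5.53 10.99  0.53]
```

Emit:
{"fn": "step_arm", "kwargs": {
  "motion": [
    [-8,0,0,0,0,0,88],
    [-18,0,0,0,0,0,88],
    [-28,1,-1,1.4,2.7,0.1,88],
    [-35,2,-2,2.8,5.5,0.2,88],
    [-40,3,-3,4.2,8.2,0.4,88],
    [-42,3.7,-4.7,5.5,11,0.5,88],
    [-42,3.7,-4.7,5.5,11,0.5,88],
    [-42,3.7,-4.7,5.5,11,0.5,88],
    [-42,3.7,-4.7,5.5,11,0.5,88]
  ]
}}

```text
time_s: 17.0
eef_pos: [0.4892, -0.0759, 0.0544]
eef_rot: [0.631, 0.094, 0.766, -0.077]
wrist_force: [0.5, -0.1, -1.1]
opening: 0.656
```

```bash
cat > fit2.py <<'E'
from jaw import *
import sys
u0,u1,v0,v1,zlo=[float(x) for x in sys.argv[1:6]]; u0,u1,v0,v1=map(int,(u0,u1,v0,v1))
vv,uu=np.mgrid[v0:v1,u0:u1]; uv=np.c_[uu.ravel(),vv.ravel()]; P=depthpts('scene',uv.astype(float),d[vv.ravel(),uu.ravel()])
Q=(P-o['eef_pos'])@M*1000; k=P[:,2]>zlo
for lo in range(46,110,8):
    for s in 'RL':
        m=k&(Q[:,2]>=lo)&(Q[:,2]<lo+8)&((Q[:,1]<-4) if s=='R' else (Q[:,1]>=-4)); 
        if m.sum()>1: q=Q[m];w=P[m];print(lo,s,m.sum(),'wz p85 %.1f max %.1f min %.1f'%(np.percentile(w[:,2],85)*1e3,w[:,2].max()*1e3,w[:,2].min()*1e3),'y',q[:,1].min().round(1),np.median(q[:,1]).round(1),q[:,1].max().round(1))
t=Q[k,2];
h=cv2.cvtColor(im,cv2.COLOR_RGB2HSV)[vv.ravel(),uu.ravel()]
j=k&(h[:,2]<100)
for s in 'RL':
    m=j&((Q[:,1]<-4) if s=='R' else (Q[:,1]>=-4)); print(s,'dark zmax tool',np.sort(Q[m,2])[-4:].round(1),'n',m.sum())
# clip
b=(P[:,2]>.024)&(P[:,2]<.042)&(P[:,0]>.555)&(P[:,0]<.60)
for i in np.where(b&(h[:,0]>=21)&(h[:,0]<=42)&(h[:,1]>70))[0]: print('tab',uv[i],(P[i]*1000).round(0))
E
sed -i 's/(298,325,186,208)/(298,325,170,208)/' fit.py; python3 fit2.py 290 325 172 208 0.05
```

```text
[ 0.4895 -0.076   0.0543] [ 0.2 -0.8 -1.6]
46 R 9 wz p85 60.8 max 61.8 min 55.3 y -15.0 -9.4 -6.1
46 L 13 wz p85 60.5 max 63.1 min 51.5 y -0.9 9.7 13.9
54 R 9 wz p85 58.9 max 58.9 min 53.3 y -17.9 -12.7 -10.1
54 L 8 wz p85 59.3 max 59.9 min 53.8 y 6.7 12.1 13.1
62 R 9 wz p85 57.8 max 58.9 min 50.2 y -19.3 -14.0 -12.1
62 L 9 wz p85 56.6 max 57.9 min 50.0 y 8.2 12.3 13.4
70 R 6 wz p85 55.7 max 55.8 min 50.9 y -19.7 -18.2 -17.0
70 L 7 wz p85 55.0 max 55.5 min 50.2 y 10.7 13.6 16.7
78 R 6 wz p85 54.3 max 55.7 min 50.4 y -22.4 -21.6 -19.3
78 L 6 wz p85 54.8 max 55.3 min 52.9 y 11.5 14.7 16.6
86 R 3 wz p85 53.4 max 54.3 min 50.2 y -22.6 -22.6 -22.1
86 L 3 wz p85 52.9 max 53.1 min 52.3 y 12.4 14.1 15.6
R dark zmax tool [84.  85.3 88.1 89.3] n 33
L dark zmax tool [81.9 83.4 84.5 86. ] n 37
tab [304 195] [ 574. -112.   34.]
tab [305 195] [ 571. -111.   33.]
tab [304 196] [ 575. -112.   30.]
tab [305 196] [ 571. -112.   27.]
```

The pliers pitched only because they were resting on the tab tops; hanging free, they lie level in the tool frame. I'll untilt and line up again with the depth-based jaw offset.

```bash
python3 -c "
from h import *
relJ((.5775,-.1025,.068),-12.5,0,(-10,-4.6,87.5))"
```

```text
at [ 0.4895 -0.076   0.0543] TCP to [ 0.4931 -0.0791  0.058 ] shift [-4.4 -2.1  3.4] turn [ -1.47 -11.    -0.11]
```

Emit:
{"fn": "step_arm", "kwargs": {
  "motion": [
    [-4,0,0,-0.4,-3,0,88],
    [-4.4,-1,1,-0.8,-6,0,88],
    [-4.4,-2,2,-1.2,-9,0,88],
    [-4.4,-2.1,3.4,-1.5,-11,-0.1,87],
    [-4.4,-2.1,3.4,-1.5,-11,-0.1,86],
    [-4.4,-2.1,3.4,-1.5,-11,-0.1,86],
    [-4.4,-2.1,3.4,-1.5,-11,-0.1,86],
    [-4.4,-2.1,3.4,-1.5,-11,-0.1,86]
  ]
}}

```text
time_s: 18.3
eef_pos: [0.4932, -0.0791, 0.058]
eef_rot: [0.703, 0.077, 0.703, -0.077]
wrist_force: [-0.6, 0.2, -2.4]
opening: 0.66
```

```bash
cat >> fit2.py <<'E'
# all points between board and jaws: clip, in tool frame
c=(P[:,2]>.0265)&(P[:,2]<.040)&(Q[:,2]>70)&(Q[:,2]<100)
for i in np.where(c)[0]: print(uv[i],'tool y z',Q[i,1:].round(1),'wz',(P[i,2]*1e3).round(1),'hsv',h[i])
E
python3 fit2.py 290 325 172 210 0.05
```

```text
[ 0.4931 -0.0791  0.058 ] [-0.1 -0.1 -1.3]
46 R 13 wz p85 71.5 max 73.6 min 63.5 y -18.1 -10.4 -6.8
46 L 13 wz p85 71.5 max 73.3 min 61.4 y -2.9 8.9 13.9
54 R 10 wz p85 70.8 max 71.5 min 60.2 y -16.4 -13.1 -9.9
54 L 10 wz p85 71.6 max 73.1 min 60.1 y 8.0 13.1 14.2
62 R 12 wz p85 70.9 max 73.4 min 61.1 y -20.8 -15.1 -12.5
62 L 11 wz p85 71.7 max 72.3 min 60.8 y 8.0 13.7 16.1
70 R 10 wz p85 70.7 max 72.4 min 60.2 y -22.9 -17.7 -16.7
70 L 9 wz p85 71.3 max 71.7 min 60.5 y 10.7 14.2 15.8
78 R 12 wz p85 70.5 max 71.7 min 60.0 y -26.8 -20.7 -17.9
78 L 8 wz p85 71.3 max 73.0 min 63.6 y 11.3 16.5 17.3
86 R 8 wz p85 70.8 max 72.8 min 61.8 y -25.3 -23.4 -20.2
86 L 9 wz p85 70.5 max 71.8 min 63.3 y 13.1 16.9 19.6
94 L 5 wz p85 68.9 max 70.0 min 60.9 y 14.8 15.9 19.1
R dark zmax tool [88.3 88.6 89.9 90.6] n 24
L dark zmax tool [86.4 86.5 90.2 93.6] n 17
tab [303 195] [ 576. -115.   33.]
tab [304 195] [ 574. -112.   34.]
tab [305 195] [ 570. -113.   31.]
tab [303 196] [ 579. -111.   35.]
tab [304 196] [ 574. -113.   28.]
tab [308 200] [576. -91.  33.]
tab [305 201] [586. -93.  33.]
tab [306 201] 
[... 685 characters left out ...]
 [ 21  37 185]
[302 198] tool y z [-11.1  95.4] wz 29.2 hsv [ 18  50 175]
[308 200] tool y z [ 6.7 83.6] wz 32.7 hsv [ 21  96 162]
[304 201] tool y z [ 4.3 95.9] wz 32.6 hsv [ 22  65 165]
[305 201] tool y z [ 6.  93.3] wz 33.0 hsv [ 22  89 154]
[306 201] tool y z [ 7.4 90.7] wz 33.0 hsv [ 21 115 144]
[307 201] tool y z [ 7.8 87.6] wz 31.4 hsv [ 21 136 139]
[308 201] tool y z [10.  85.2] wz 32.6 hsv [ 21 114 147]
[303 202] tool y z [ 2.8 98.8] wz 27.5 hsv [ 17  60 141]
[304 202] tool y z [ 6.5 97.1] wz 30.9 hsv [ 20  83 132]
[305 202] tool y z [ 5.9 93.5] wz 27.8 hsv [ 20 114 125]
[306 202] tool y z [ 6.8 90.7] wz 27.2 hsv [ 19 133 125]
[308 202] tool y z [10.  85.5] wz 27.7 hsv [ 21  96 149]
```

Now level: the jaw tops are 13 mm above the TCP. In tool axes the tabs are centred at y -4.5 and the jaws at -3.9, so they're aligned. Descending.

Emit:
{"fn": "step_arm", "kwargs": {
  "motion": [
    [2,-0.5,2,0,0,0,86],
    [10,-0.5,2,0,0,0,86],
    [18,-0.5,2,0,0,0,86],
    [25,-0.5,2,0,0,0,86],
    [30,-0.5,2,0,0,0,86],
    [33,-0.5,2,0,0,0,86],
    [35,-0.5,2,0,0,0,86],
    [36.5,-0.5,2,0,0,0,86],
    [36.5,-0.5,2,0,0,0,86],
    [36.5,-0.5,2,0,0,0,86]
  ]
}}

```text
time_s: 19.85
eef_pos: [0.495, -0.08, 0.0217]
eef_rot: [0.703, 0.077, 0.703, -0.077]
wrist_force: [-0.1, 0.2, -0.9]
opening: 0.661
```

```bash
python3 fit2.py 290 325 180 212 0.029 | grep -v "^\[3"| grep -v tab
```

```text
[ 0.495  -0.08    0.0216] [-0.  -0.4 -1. ]
46 R 8 wz p85 36.2 max 36.9 min 31.0 y -15.2 -9.5 -5.7
46 L 11 wz p85 36.2 max 37.6 min 29.7 y -2.0 8.8 12.6
54 R 9 wz p85 35.2 max 35.5 min 29.5 y -18.9 -13.2 -10.9
54 L 8 wz p85 35.3 max 36.0 min 29.8 y 6.5 11.9 14.5
62 R 6 wz p85 34.9 max 35.6 min 29.4 y -18.9 -15.0 -13.4
62 L 8 wz p85 35.1 max 35.2 min 30.5 y 8.4 12.4 16.2
70 R 7 wz p85 36.4 max 38.5 min 29.1 y -21.7 -15.8 -14.1
70 L 6 wz p85 35.4 max 35.6 min 29.4 y 9.6 13.5 14.9
78 R 10 wz p85 35.1 max 35.4 min 29.4 y -22.0 -18.6 -12.1
78 L 8 wz p85 34.4 max 34.5 min 32.1 y 7.8 13.6 16.7
86 R 11 wz p85 34.3 max 36.4 min 29.6 y -27.3 -21.9 -10.3
86 L 9 wz p85 34.3 max 34.4 min 29.1 y 7.2 15.4 18.9
94 R 3 wz p85 30.7 max 31.1 min 29.2 y -11.6 -7.3 -5.2
94 L 4 wz p85 34.8 max 34.9 min 29.4 y 6.0 10.4 16.0
102 R 2 wz p85 29.7 max 29.8 min 29.4 y -15.9 -11.2 -6.5
R dark zmax tool [84.5 86.6 87.6 90.6] n 18
L dark zmax tool [89.  90.2 92.2 93.9] n 11
```

The jaws are level, spanning 22.5–35 mm in z around the tabs. Squeezing in stages.

Emit:
{"fn": "step_arm", "kwargs": {
  "motion": [
    [0,0,0,0,0,0,92],
    [0,0,0,0,0,0,98],
    [0,0,0,0,0,0,104],
    [-1,0,0,0,0,0,110],
    [-1,0,0,0,0,0,115],
    [-1,0,0,0,0,0,115],
    [-1,0,0,0,0,0,115]
  ]
}}

```text
time_s: 21.02
eef_pos: [0.495, -0.08, 0.0225]
eef_rot: [0.703, 0.077, 0.703, -0.077]
wrist_force: [-1.0, -0.0, -0.1]
opening: 0.556
```

```bash
python3 fit2.py 285 325 180 212 0.029 | grep -v tab
```

```text
[ 0.495  -0.0801  0.0226] [ 0.9  0.2 -1.1]
46 R 6 wz p85 36.4 max 37.6 min 29.5 y -13.1 -7.4 -5.4
46 L 12 wz p85 37.6 max 38.3 min 30.1 y -3.4 3.3 10.1
54 R 8 wz p85 34.3 max 35.4 min 29.6 y -14.9 -10.4 -8.2
54 L 6 wz p85 34.4 max 35.5 min 32.1 y 5.6 8.6 11.5
62 R 7 wz p85 33.9 max 34.2 min 29.5 y -17.4 -11.9 -10.0
62 L 6 wz p85 34.6 max 34.9 min 33.5 y 4.7 9.3 11.8
70 R 6 wz p85 35.5 max 35.8 min 29.7 y -16.2 -13.6 -12.0
70 L 6 wz p85 35.0 max 35.2 min 30.9 y 3.8 8.7 11.5
78 R 8 wz p85 35.2 max 35.5 min 32.4 y -19.2 -14.1 -10.3
78 L 6 wz p85 35.3 max 35.8 min 30.6 y 5.5 7.9 10.6
86 R 9 wz p85 34.2 max 36.4 min 29.5 y -20.8 -15.7 -12.3
86 L 8 wz p85 35.2 max 36.5 min 31.9 y 2.0 8.9 11.2
94 R 7 wz p85 32.8 max 35.3 min 29.3 y -21.5 -17.9 -11.9
94 L 7 wz p85 35.4 max 36.8 min 32.1 y -0.1 8.0 11.2
102 R 3 wz p85 31.0 max 31.6 min 29.5 y -17.4 -6.4 -6.4
R dark zmax tool [20.  22.5 74.9 78.6] n 6
L dark zmax tool [90.2 92.8 96.6 96.9] n 8
[307 193] tool y z [-16.2  73.2] wz 35.4 hsv [ 13  61 147]
[308 193] tool y z [-15.5  70.2] wz 34.4 hsv [ 14  52 161]
[302 194] tool y z [-20.8  88. ] w
[... 2998 characters left out ...]
tool y z [10.9 86.5] wz 35.2 hsv [20 85 81]
[308 201] tool y z [ 7.8 82. ] wz 28.5 hsv [18 68 75]
[309 201] tool y z [10.6 79.9] wz 30.6 hsv [17 63 81]
[310 201] tool y z [10.7 76.6] wz 28.7 hsv [16 64 95]
[311 201] tool y z [11.5 73.7] wz 27.7 hsv [ 14  67 110]
[303 202] tool y z [ 8.  98.6] wz 34.4 hsv [ 19  64 120]
[304 202] tool y z [11.  96.6] wz 36.8 hsv [18 80 89]
[305 202] tool y z [ 9.8 92.8] wz 32.9 hsv [18 85 75]
[306 202] tool y z [11.2 90.2] wz 32.9 hsv [19 75 71]
[307 202] tool y z [ 8.5 85.8] wz 26.7 hsv [18 68 82]
[308 202] tool y z [10.4 83.3] wz 27.4 hsv [ 20  60 102]
[304 203] tool y z [11.2 96.9] wz 32.1 hsv [18 64 88]
[305 203] tool y z [10.2 93.3] wz 28.5 hsv [16 67 84]
```

Both tabs are inside the jaws and the heights are steady. Squeezing fully.

Emit:
{"fn": "step_arm", "kwargs": {
  "motion": [
    [0,0,0,0,0,0,121],
    [0,0,0,0,0,0,127],
    [-1,0,0,0,0,0,133],
    [-1,0,0,0,0,0,139],
    [-1,0,0,0,0,0,145],
    [-1,0,0,0,0,0,151],
    [-1,0,0,0,0,0,151],
    [-1,0,0,0,0,0,151]
  ]
}}

```text
time_s: 22.32
eef_pos: [0.4949, -0.08, 0.0235]
eef_rot: [0.703, 0.077, 0.703, -0.077]
wrist_force: [0.2, 1.3, -0.0]
opening: 0.413
```

Emit:
{"fn": "step_arm", "kwargs": {
  "motion": [
    [0,0,0,0,0,0,156],
    [0,0,0,0,0,0,162],
    [0,0,0,0,0,0,168],
    [0,0,0,0,0,0,168],
    [0,0,0,0,0,0,168]
  ]
}}

```text
time_s: 22.95
eef_pos: [0.4949, -0.08, 0.0235]
eef_rot: [0.703, 0.077, 0.703, -0.077]
wrist_force: [-0.6, 0.1, 0.0]
opening: 0.386
```

```bash
python3 fit2.py 280 325 180 212 0.0235 | grep -v tab|grep -v "^\[[23].. "
```

```text
[ 0.4949 -0.08    0.0235] [-0.7  0.9 -0.2]
46 R 2 wz p85 38.8 max 39.3 min 36.4 y -4.1 -4.1 -4.1
46 L 12 wz p85 36.2 max 39.1 min 29.3 y -3.5 3.3 7.5
54 R 10 wz p85 35.7 max 37.6 min 27.7 y -11.6 -6.7 -4.6
54 L 9 wz p85 34.4 max 35.7 min 27.2 y 1.6 5.2 8.4
62 R 10 wz p85 35.3 max 35.5 min 24.6 y -13.7 -8.8 -7.0
62 L 8 wz p85 33.7 max 35.5 min 24.1 y -0.1 4.9 6.3
70 R 10 wz p85 35.4 max 35.8 min 25.4 y -14.5 -9.2 -7.4
70 L 10 wz p85 33.9 max 34.4 min 24.4 y -0.4 4.8 5.8
78 R 6 wz p85 32.8 max 33.3 min 29.2 y -13.8 -10.2 -8.3
78 L 8 wz p85 34.2 max 36.0 min 27.1 y -0.4 2.1 3.4
86 R 7 wz p85 34.7 max 35.2 min 30.7 y -13.6 -10.6 -5.9
86 L 10 wz p85 34.7 max 36.1 min 24.7 y -3.8 0.3 3.3
94 R 8 wz p85 34.7 max 35.0 min 32.0 y -14.7 -9.7 -6.2
94 L 8 wz p85 35.3 max 35.8 min 24.5 y -2.9 0.3 1.2
102 R 6 wz p85 32.0 max 33.9 min 25.5 y -12.7 -11.9 -6.5
102 L 6 wz p85 33.4 max 33.9 min 26.7 y -3.4 -1.3 0.9
R dark zmax tool [77.2 80.2 81.  83.7] n 9
L dark zmax tool [ 95.7  98.5  98.5 102.1] n 17
```

It has stalled on the stop at opening 0.386. I'll lift and check that the clip comes with it.

Emit:
{"fn": "step_arm", "kwargs": {
  "motion": [
    [-2,0,0,0,0,0,168],
    [-5,0,0,0,0,0,168],
    [-10,0,0,0,0,0,168],
    [-18,0,0,0,0,0,168],
    [-26,0,0,0,0,0,168],
    [-34,0,0,0,0,0,168],
    [-40,0,0,0,0,0,168],
    [-40,0,0,0,0,0,168],
    [-40,0,0,0,0,0,168]
  ]
}}

```text
time_s: 24.38
eef_pos: [0.4948, -0.0799, 0.0633]
eef_rot: [0.703, 0.077, 0.703, -0.077]
wrist_force: [0.0, -0.6, -1.9]
opening: 0.391
```

```bash
cat > clipm.py <<'E'
from jaw import *
import sys
# points in the tool frame ahead of the jaws: ring wire, coil
def run(w=60):
    c=proj('scene',[o['eef_pos']+M@np.array([-8,-8,120.])/1000])[0].astype(int)
    v0,v1,u0,u1=c[1]-30,c[1]+30,c[0]-35,c[0]+35
    vv,uu=np.mgrid[v0:v1,u0:u1]; dd=d[vv.ravel(),uu.ravel()]
    P=depthpts('scene',np.c_[uu.ravel(),vv.ravel()].astype(float),dd); Q=(P-o['eef_pos'])@M*1000
    return P,Q,dd
P,Q,dd=run()
k=(dd>0)&(Q[:,0]>-22)&(Q[:,0]<12)&(abs(Q[:,1]+8)<35)&(Q[:,2]<170)&(Q[:,2]>60)
for lo in range(60,170,6):
    m=k&(Q[:,2]>=lo)&(Q[:,2]<lo+6)
    if m.sum(): q=Q[m]; print(lo,m.sum(),'y',np.sort(q[:,1]).round(0).astype(int).tolist(),'x med %.1f  [%.1f %.1f]'%(np.median(q[:,0]),q[:,0].min(),q[:,0].max()))
E
python3 clipm.py
```

```text
[ 0.4948 -0.0799  0.0633] [-0.2 -0.3 -2.1]
60 14 y [-13, -12, -11, -11, -7, -7, -6, -1, 1, 4, 4, 6, 7, 8] x med -7.1  [-10.3 -0.1]
66 15 y [-13, -11, -10, -9, -8, -7, -6, -1, 2, 3, 4, 5, 5, 6, 6] x med -6.5  [-9.5 2.6]
72 16 y [-12, -12, -11, -9, -9, -9, -8, 0, 0, 1, 3, 4, 4, 5, 5, 5] x med -6.8  [-11.5 3.8]
78 17 y [-13, -12, -11, -11, -9, -9, -8, -3, 0, 0, 1, 2, 3, 3, 4, 4, 5] x med -7.1  [-10.1 1.8]
84 11 y [-15, -13, -9, -9, -9, -8, -2, 0, 2, 3, 3] x med -7.9  [-9.3 -2.4]
90 13 y [-12, -12, -10, -10, -4, -3, -1, 0, 0, 1, 1, 2, 2] x med -7.8  [-8.9 2.9]
96 14 y [-16, -13, -13, -11, -10, -6, -5, -4, -2, 0, 0, 1, 1, 1] x med -7.5  [-10.2 2.3]
102 12 y [-15, -14, -14, -13, -11, -8, -6, -4, -4, -1, 0, 0] x med -4.1  [-9.7 2.3]
108 8 y [-21, -20, -18, -13, -3, -3, 0, 0] x med -2.1  [-4.3 0.9]
114 7 y [-28, -28, -24, -23, 1, 5, 5] x med -0.8  [-3.3 0.4]
120 7 y [-31, -29, -27, -27, 4, 5, 6] x med -0.7  [-3.0 0.9]
126 5 y [-30, -28, 7, 10, 10] x med -0.8  [-1.5 0.7]
132 5 y [-32, -28, -28, 7, 11] x med -2.2  [-5.1 1.0]
138 5 y [-30, -29, -28, 5, 5] x med -0.2  [-1.8 2.3]
144 8 y [-22, -22, -21, -20, -1, 0, 3, 5] x med -1.2  [-5.6 -0.2]
150 8 y [-16, -13, -12, -9, -9, -8, -6, -3] x med -3.9  [-7.6 1.5]
156 11 y [-18, -17, -15, -12, -11, -10, -10, -10, -9, -9, -8] x med -4.9  [-7.5 6.6]
162 3 y [-13, -12, -11] x med -4.6  [-7.5 2.8]
```

The clip is lifted, flat and spread, with wires about 38 mm apart. Its centre is near tool (0.5, -9.8, 130) mm. Now I'll fit the spindle axis by depth in both views.

```bash
cat > spin.py <<'E'
from h import *
from scipy.optimize import least_squares
for n in('scene','top'):
    ds=[ctrl.camera(n)[1] for _ in range(4)]; d=np.median(ds,0)
    c=proj(n,[(.655,.136,.125)])[0].astype(int); vv,uu=np.mgrid[c[1]-25:c[1]+25,c[0]-25:c[0]+25]
    P=depthpts(n,np.c_[uu.ravel(),vv.ravel()].astype(float),d[vv.ravel(),uu.ravel()])
    P=P[np.hypot(P[:,0]-.655,P[:,1]-.136)<.03]
    q=P[((P[:,2]>.088)&(P[:,2]<.115))|((P[:,2]>.134)&(P[:,2]<.152))]
    r=least_squares(lambda p:np.hypot(q[:,0]-p[0],q[:,1]-p[1])-.015,[.655,.136],loss='soft_l1',f_scale=.001)
    print(n,len(q),r.x.round(4),'rms mm',(np.sqrt(np.mean(r.fun**2))*1e3).round(2))
    t=P[P[:,2]>.160]; print(' top pts',len(t),t.mean(0).round(4),'zmax',t[:,2].max().round(4))
E
python3 spin.py; python3 -c "
from h import *
relJ((.655,.1358,.200),-12.5,0,(.5,-9.8,130))"
```

```text
scene 96 [0.6557 0.1359] rms mm 0.69
 top pts 57 [0.6579 0.1381 0.1643] zmax 0.1683
top 24 [0.6543 0.1368] rms mm 0.27
 top pts 45 [0.6531 0.1366 0.1642] zmax 0.1682
at [ 0.4949 -0.08    0.0635] TCP to [0.5302 0.1735 0.2005] shift [-136.9  255.2  -20.3] turn [ 0.03 -0.01 -0.02]
```

Emit:
{"fn": "step_arm", "kwargs": {
  "motion": [
    [-12,0,0,0,0,0,168],
    [-35,0,0,0,0,0,168],
    [-65,0,0,0,0,0,168],
    [-95,5,0,0,0,0,168],
    [-120,20,-2,0,0,0,168],
    [-132,42,-4,0,0,0,168],
    [-137,68,-6,0,0,0,168],
    [-137,94,-8,0,0,0,168],
    [-137,120,-10,0,0,0,168],
    [-137,146,-12,0,0,0,168]
  ]
}}

```text
time_s: 26.32
eef_pos: [0.5149, 0.066, 0.2015]
eef_rot: [0.703, 0.077, 0.703, -0.077]
wrist_force: [-0.1, 0.3, -1.0]
opening: 0.393
```

Emit:
{"fn": "step_arm", "kwargs": {
  "motion": [
    [0,26,-2,0,0,0,168],
    [0,52,-4,0,0,0,168],
    [0,75,-6,0,0,0,168],
    [0,92,-7,0,0,0,168],
    [0,103,-8,0,0,0,168],
    [0,108,-8,0,0,0,168],
    [0,109,-8,0,0,0,168],
    [0,109,-8,0,0,0,168],
    [0,109,-8,0,0,0,168],
    [0,109,-8,0,0,0,168]
  ]
}}

```text
time_s: 27.58
eef_pos: [0.5305, 0.173, 0.2006]
eef_rot: [0.703, 0.077, 0.703, -0.077]
wrist_force: [0.5, 0.1, -1.3]
opening: 0.389
```

```bash
python3 clipm.py | awk '$1>=84||NR==1'; python3 -c "
from h import *
relJ((.6557,.1359,.200),-12.5,0,(.5,-9.8,130))"
```

```text
[0.5305 0.1732 0.2006] [-0.3  0.7 -2.4]
84 19 y [-15, -13, -13, -12, -10, -10, -9, -4, -2, -2, 0, 1, 1, 1, 2, 2, 2, 2, 2] x med -7.5  [-10.5 3.4]
90 20 y [-16, -14, -14, -11, -11, -9, -8, -8, -8, -6, -4, -2, -2, 0, 0, 1, 1, 1, 1, 2] x med -7.4  [-9.6 2.2]
96 18 y [-15, -13, -12, -11, -11, -9, -9, -7, -6, -4, -2, -1, 0, 0, 0, 0, 1, 1] x med -7.2  [-9.3 4.1]
102 20 y [-17, -15, -14, -14, -13, -12, -12, -12, -11, -8, -8, -6, -5, -3, -3, -2, -2, -1, 1, 1] x med -3.4  [-8.3 3.1]
108 11 y [-22, -21, -19, -18, -16, -14, -4, -4, -2, -1, -1] x med -1.4  [-5.2 0.7]
114 10 y [-27, -27, -26, -25, -22, -19, 1, 3, 4, 5] x med -2.2  [-3.5 0.0]
120 8 y [-30, -30, -29, -28, -27, 6, 7, 9] x med -1.5  [-3.4 -0.6]
126 8 y [-32, -31, -30, -28, 5, 8, 9, 9] x med -1.6  [-2.1 1.8]
132 8 y [-31, -31, -30, -29, 6, 8, 9, 10] x med -1.1  [-2.9 0.1]
138 8 y [-29, -28, -26, -25, 1, 4, 5, 8] x med -0.7  [-2.2 1.6]
144 9 y [-25, -23, -21, -4, -2, -1, 1, 3, 4] x med -0.6  [-2.7 0.6]
150 12 y [-20, -17, -16, -14, -11, -11, -11, -7, -6, -6, -5, -4] x med -2.7  [-6.9 1.1]
156 16 y [-19, -18, -17, -16, -14, -14, -12, -11, -11, -10, -10, -9, -9, -9, -9, -8] x med -5.6  [-7.2 3.1]
162 4 y [-14, -13, -13, -12] x med -2.5  [-6.7 5.7]
at [0.5305 0.1732 0.2006] TCP to [0.5309 0.1736 0.2005] shift [0.1 0.5 0.3] turn [ 0.03 -0.   -0.02]
```

Emit:
{"fn": "step_arm", "kwargs": {
  "motion": [
    [0,2.4,0.8,0,0,0,168],
    [4,2.4,0.8,0,0,0,168],
    [10,2.4,0.8,0,0,0,168],
    [17,2.4,0.8,0,0,0,168],
    [24,2.4,0.8,0,0,0,168],
    [30,2.4,0.8,0,0,0,168],
    [34,2.4,0.8,0,0,0,168],
    [37,2.4,0.8,0,0,0,168],
    [38,2.4,0.8,0,0,0,168],
    [38,2.4,0.8,0,0,0,168]
  ]
}}

```text
time_s: 29.12
eef_pos: [0.5319, 0.1755, 0.1627]
eef_rot: [0.703, 0.077, 0.703, -0.077]
wrist_force: [-0.1, -0.1, -2.0]
opening: 0.388
```

```bash
python3 clipm.py | awk '$1>=102||NR==1'; python3 - <<'E'
from h import *
relJ((.6557,.1359,.125),-12.5,0,(0,-11.7,129.5))
s=load('scene')[0]; c=proj('scene',[(.63,.14,.16)])[0].astype(int); u,v=c; w=26
cv2.imwrite('pics/m10.png',cv2.resize(s[v-w:v+w,u-w:u+w],(572,572),interpolation=cv2.INTER_CUBIC)[:,:,::-1]); print(c)
E
```

```text
[0.5319 0.1754 0.1627] [-0.1  0.3 -2. ]
102 19 y [-16, -15, -14, -13, -12, -12, -11, -11, -9, -7, -5, -5, -4, -2, -2, -1, 0, 0, 1] x med -3.3  [-10.1 3.1]
108 11 y [-22, -21, -18, -18, -15, -14, -5, -3, -2, 0, 0] x med -1.7  [-4.1 0.5]
114 14 y [-27, -26, -24, -22, -20, -15, -13, -8, -7, -5, -3, 1, 2, 3] x med -0.4  [-3.5 8.8]
120 27 y [-32, -31, -29, -28, -27, -25, -16, -16, -13, -12, -10, -9, -8, -7, -7, -4, -3, -2, -1, -1, 1, 1, 3, 6, 6, 7, 8] x med -1.0  [-4.6 7.1]
126 28 y [-31, -30, -28, -19, -18, -16, -15, -14, -13, -12, -11, -9, -8, -7, -5, -4, -2, -2, -1, -1, 0, 0, 0, 0, 7, 8, 8, 9] x med -2.0  [-3.8 8.5]
132 33 y [-30, -30, -30, -28, -21, -21, -18, -16, -15, -14, -14, -12, -11, -10, -9, -7, -7, -5, -5, -4, -4, -4, -3, -3, -2, -1, -1, 0, 0, 7, 9, 9, 10] x med -1.6  [-3.9 8.9]
138 28 y [-29, -28, -26, -26, -22, -19, -18, -17, -15, -15, -13, -13, -12, -10, -10, -9, -8, -8, -8, -6, -6, -4, -3, 1, 3, 6, 6, 8] x med 2.4  [-3.3 9.5]
144 13 y [-26, -24, -23, -22, -21, -12, -4, -3, -2, -1, 1, 2, 4] x med -0.7  [-3.1 9.3]
150 11 y [-22, -17, -16, -13, -12, -11, -10, -8, -7, -5, -3] x med -2.5  [-8.6 -0.1]
156 15 y [-20, -18, -17, -15, -14, -13, -12, -12, -11, -11, -10, -9, -9, -8, -8] x med -5.3  [-6.8 5.5]
162 4 y [-15, -15, -14, -11] x med -2.6  [-6.5 4.2]
at [0.5319 0.1754 0.1627] TCP to [0.5318 0.1754 0.125 ] shift [37.7 -0.1 -0. ] turn [ 0.03  0.01 -0.02]
[346 236]
```

The spindle top is within the ring, and no force shows. Lowering gently.

Emit:
{"fn": "step_arm", "kwargs": {
  "motion": [
    [1,0,0,0,0,0,168],
    [3,0,0,0,0,0,168],
    [5,0,0,0,0,0,168],
    [7,0,0,0,0,0,168],
    [9,0,0,0,0,0,168],
    [11,0,0,0,0,0,168],
    [13,0,0,0,0,0,168],
    [13,0,0,0,0,0,168],
    [13,0,0,0,0,0,168]
  ]
}}

```text
time_s: 30.55
eef_pos: [0.5318, 0.1754, 0.1496]
eef_rot: [0.703, 0.077, 0.703, -0.077]
wrist_force: [-0.9, 1.8, -1.8]
opening: 0.388
```

```bash
cat > gap.py <<'E'
from clipm import *
from scipy.optimize import least_squares
print('F',o['wrist_force'].round(1),'T',o['torque'].round(2))
ax=np.array([.6557,.1359])
C=M.T@(np.array([*ax,o['eef_pos'][2]])-o['eef_pos'])*1000
print('axis in tool y,z',C[1:].round(1))
w=k&(Q[:,0]>-6)&(Q[:,0]<5)&(Q[:,2]>116)&(Q[:,2]<142)
r=np.hypot(Q[:,1]-C[1],Q[:,2]-C[2])
for s,m in(('R',w&(Q[:,1]<C[1])&(r>15.8)),('L',w&(Q[:,1]>C[1])&(r>15.8))):
    print(s,m.sum(),'y',Q[m,1].mean().round(1),'r min/med',r[m].min().round(1),np.median(r[m]).round(1),'x',np.median(Q[m,0]).round(1))
c=k&(Q[:,2]>148); print('coil y,z,x mid',np.median(Q[c],0).round(1)[[1,2,0]],'x lo/hi',np.percentile(Q[c,0],[5,95]).round(1))
E
python3 gap.py | tail -6
```

```text
162 6 y [-16, -15, -15, -14, -12, -10] x med -2.5  [-7.2 6.0]
F [ 0.  -0.5 -2. ] T [ 0.09  0.04 -0.  ]
axis in tool y,z [-11.9 129.5]
R 16 y -28.8 r min/med 16.1 18.6 x -2.1
L 18 y 6.6 r min/med 18.1 20.3 x -1.3
coil y,z,x mid [-11.6 157.8  -5. ] x lo/hi [-7.1  5.8]
```

Emit:
{"fn": "step_arm", "kwargs": {
  "motion": [
    [2,0,0,0,0,0,168],
    [5,0,0,0,0,0,168],
    [8,0,0,0,0,0,168],
    [11,0,0,0,0,0,168],
    [14,0,0,0,0,0,168],
    [17,0,0,0,0,0,168],
    [20,0,0,0,0,0,168],
    [22,0,0,0,0,0,168],
    [24,0,0,0,0,0,168],
    [24,0,0,0,0,0,168]
  ]
}}

```text
time_s: 32.1
eef_pos: [0.5317, 0.1754, 0.1254]
eef_rot: [0.703, 0.077, 0.703, -0.077]
wrist_force: [-0.0, 0.9, -1.8]
opening: 0.39
```

Emit:
{"fn": "step_arm", "kwargs": {
  "motion": [
    [0.5,0,0,0,0,0,168],
    [0.5,0,0,0,0,0,168],
    [0.5,0,0,0,0,0,168]
  ]
}}

```text
time_s: 32.48
eef_pos: [0.5318, 0.1754, 0.1251]
eef_rot: [0.703, 0.077, 0.703, -0.077]
wrist_force: [-0.6, 0.6, -1.5]
opening: 0.389
```

```bash
python3 gap.py | tail -26; python3 - <<'E'
from h import *
s=load('scene')[0]; u,v=proj('scene',[(.63,.14,.12)])[0].astype(int); w=26
cv2.imwrite('pics/m11.png',cv2.resize(s[v-w:v+w,u-w:u+w],(572,572),interpolation=cv2.INTER_CUBIC)[:,:,::-1])
E
```

```text
[0.5318 0.1754 0.1251] [-0.2 -0.3 -1.5]
60 22 y [-13, -12, -11, -10, -9, -8, -8, -7, -7, -7, -1, 1, 2, 3, 4, 6, 6, 6, 6, 6, 7, 8] x med -7.6  [-10.8 2.4]
66 19 y [-16, -14, -11, -11, -9, -8, -8, -8, -8, -7, -1, 0, 2, 4, 5, 5, 5, 5, 6] x med -7.8  [-10.5 -0.6]
72 19 y [-13, -12, -11, -9, -9, -9, -8, -8, -8, 0, 1, 2, 4, 4, 5, 5, 5, 5, 5] x med -8.3  [-9.7 3.6]
78 16 y [-14, -13, -11, -9, -9, -9, -9, -9, -2, -1, 1, 2, 2, 3, 4, 4] x med -7.2  [-10.0 1.2]
84 17 y [-15, -13, -11, -10, -9, -9, -9, -6, -3, -2, 0, 1, 2, 2, 2, 3, 3] x med -7.2  [-11.2 1.8]
90 19 y [-14, -12, -12, -10, -10, -7, -6, -5, -4, -2, -2, 0, 0, 0, 1, 2, 2, 2, 2] x med -7.9  [-11.1 2.0]
96 19 y [-15, -14, -12, -11, -10, -10, -10, -9, -8, -6, -6, -5, -3, -2, 0, 0, 0, 0, 0] x med -7.3  [-9.9 2.4]
102 13 y [-16, -14, -12, -12, -11, -9, -7, -5, -4, -3, -2, 0, 0] x med -3.9  [-8.7 1.0]
108 6 y [-13, -5, -3, -2, -1, 0] x med -3.3  [-3.6 0.4]
114 8 y [-5, -4, -2, -1, 2, 3, 4, 5] x med -2.7  [-19.0 7.7]
120 10 y [-3, 0, 1, 1, 1, 1, 3, 5, 6, 8] x med -0.7  [-16.7 7.0]
126 14 y [0, 1, 1, 2, 2, 2, 3, 3, 3, 3, 4, 7, 7, 9] x med 0.8  [-19.2 8.2]
132 17 y [-30, -1, -1, 0, 1, 1, 1, 1, 2, 2, 2, 3, 3, 3, 7, 7, 9] x med -5.7  [-19.2 7.3]
138 32 y [-30, -27, -26, -17, -14, -12, -11, -9, -8, -7, -5, -5, -5, -4, -4, -4, -4, -3, -3, -2, -2, -2, -1, -1, -1, -1, 3, 5, 5, 7, 7, 9] x med -0.3  [-22.0 7.9]
144 18 y [-26, -23, -23, -21, -20, -13, -13, -13, -13, -12, -8, -8, -8, -3, -2, -2, 0, 1] x med -1.7  [-21.6 5.3]
150 11 y [-22, -19, -16, -14, -13, -11, -10, -9, -8, -6, -4] x med -5.3  [-7.5 0.0]
156 14 y [-18, -16, -15, -14, -13, -12, -10, -10, -10, -10, -9, -9, -8, -7] x med -5.3  [-7.8 6.1]
162 6 y [-17, -16, -15, -12, -12, -12] x med -0.1  [-6.6 6.9]
F [-0.2 -0.3 -1.5] T [-0.03  0.06  0.01]
axis in tool y,z [-11.8 129.5]
R 3 y -29.1 r min/med 18.5 20.4 x -1.4
L 15 y 6.6 r min/med 18.4 19.6 x -0.2
coil y,z,x mid [-11.9 157.7  -3.3] x lo/hi [-7.5  5.8]
```

View pics/m11.png

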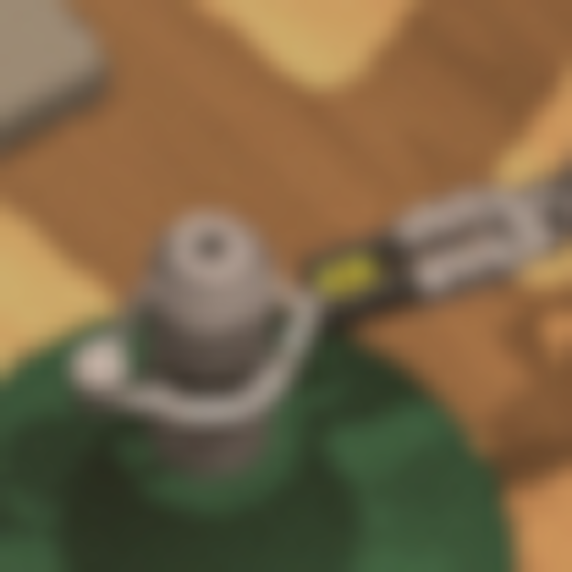

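The clip rings the spindle at the groove: coil at (100,365), wire crossing at (200,410), tabs between the jaws at (345,275). It is centred, and the wrist force reads the same as in free air. Handing in.

```bash
python3 -c "
from h import *
print(ctrl.hand_in()); o=ctrl.get_obs(); print(o['time_s'],o['wrist_force'].round(1),o['opening'])"
```

```text
the job is handed in; nothing more can be done
None
the job is handed in; nothing more can be done
```

The job is handed in at about 33 s of the 61 s allowed. The pliers are still squeezed, holding the clip spread around the spindle at the groove. No verdict was reported.

**How it went:** The first squeeze missed because the jaws were too high and rode over the tabs, which turned the clip slightly on the board. On the next descent the jaws came down on top of the tabs. Depth readings showed both problems. I lifted, levelled and realigned the pliers, and the third try took the tabs cleanly. I then lifted the clip and slid it down over the spindle.

**Last checks before hand-in:**

| Check | Reading |
|---|---|
| Height of clip middle (target 125 mm) | about 125–126 mm |
| Offset from the spindle axis | about 1 mm or less |
| Tilt | about 3° at most |
| Spread | wires about 38 mm apart between centres when lifted, close to fully open |
| Wrist force | same as in free air, so no sign of leaning on the spindle |
| Gripper | stalled on the fully squeezed pliers (opening 0.39) |

- **Spindle position:** the two cameras put the axis about 1.5 mm apart. I used the scene camera, because the clip was measured with it too.
- **Not measured directly:** I had no reading of the clip's joint angle or of the contact forces between the parts. I also did not check that the other bench items stayed put, but the arm was never brought near them.

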